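Set out one mixer tap's parts around the standing tap bodies

ROBOT

A 6-joint arm with a two-finger parallel gripper is mounted at the origin on the work surface. World frame = base frame: x ahead of the robot, y to its left, z up, the work surface at z = 0. Lengths are in m, angles in rad, forces in N, time in s.
With the tool pointing down it reaches from about 0.325 to 1 m from the base axis. Payload 5.1 kg.
Tool frame: the origin (TCP) lies at the very end of the fingers, on their centre line; the grasp point (between the pads) lies behind it (env.grip_point_offset is the z of the grasp point in the tool frame, in m); z points along the fingers, x is the direction in which the jaws open and shut, and the axes are right-handed (so a half turn about z gives the same grasp; the last joint's range is limited). The gripper opens to 85 mm and grips with 20 to 120 N. Pads are 22 mm wide; open, the fingers measure 114 mm over their backs; the gripper's body (76 mm by 85 mm) begins 54 mm behind the grasp point. The pads swing forward as they close: fully open they stand 13 mm farther back than shut.
Start: joints at [1.196, 0.124, 1.65, -0, 1.367, -0.083], TCP at [0.187, 0.623, 0.231] pointing down, gripper open.
Joint ranges: [-2.61, 2.61], [-1.02, 2.33], [0.03, 2.71], [-1.35, 4.49], [0.32, 2.68], [-2.91, 2.91]. Speed limits (rad/s): [2.57, 2.57, 3.14, 3.14, 3.14, 3.14].

INTERFACE

Orientations are given as [roll, pitch, yaw] about the fixed x, y, z axes, in that order (R = Rz(yaw) Ry(pitch) Rx(roll)).
In Python, from cell import env, optics, workorder, find_in gives the robot as it stands.
- The arm moves only by the tool apply_moves, never from a script. Its argument "rows" is a list of rows, each a list of 7 numbers: the turn, a rotation vector about the tool's x, y, z in units of 6 degrees (1.0 is 6 degrees), then the shift along the tool's x, y, z in units of 50 mm (1.0 is 50 mm), then the finger opening in mm, from 0 to 85.4. In form: [[rx, ry, rz, x, y, z, hand], ...]. A call has 1 to 8 rows; each row is the pose to reach, as a shift and turn from the pose commanded when the call began, along the tool's axes at that moment; what a row does not reach only later rows make up. A row lasts 1/10 s, in which the tool goes at most 50 mm and 8.59 degrees, less where a joint would pass 70% of its speed; a pose out of reach is approached as far as the arm can. A call with a gripper value outside its range is refused whole. The fingers move at their own pace and stop on an object; "force" is the grip in N (left out, the last holds). Time passes only in rows, so rows that repeat a pose let the fingers close. It gives the time, the measured TCP pose, the force and the opening at its end, in the units of the state.
- env.get_obs(): the state, without advancing time (a new reading comes with each control period).
- optics.capture(name): name is "scene" or "top" or "wrist"; returns a dict with "image" (420x560x3 uint8, blue, green, red), "fx", "fy", "cx", "cy" (pixels), "dist_coeffs" ([k1, k2, p1, p2, k3] as OpenCV has them; the pictures are not rectified), "cam_to_world" (4x4, takes a point from camera to world coordinates). Camera axes: x right, y up, looking along -z (the intrinsics and any distortion apply to the point x, -y, -z); pixel columns grow to the right and rows downward; lengths in m; the calibration is good to about 2 mm. A picture is of the moment at which its call begins. There is no depth.
- workorder.job_done(): hands the job in, once; it reports no verdict.
Trained networks look in a picture, given as the dict that the camera call returned (one of the last four; its "shot" number tells which), for a name from the list of things; names that differ only in an ending like _2 or _b are one class to them, and where a whole thing is asked for, a point or a joint stands for the part that bears it (a point fixed in the world has none). Each returns a list of dicts, best first, with "p" (0 to 1); they miss things now and then, are a little off and sometimes report something else, mostly with a low value. They report only what shows in the picture. A call takes as long as a camera call. They do not tell look-alikes from the thing itself.
- find_in(picture, thing): "position" ([x, y, z] in m, in world coordinates, good to about 4 mm: the middle of the surface that is visible of it).
The state is a dict: "clock": time; "joints": joint angles; "qvel": joint speeds; "joint_torque": joint torques, N m; "tool_pos": TCP position; "eef_rot": TCP orientation; "ft_force": force on the tool from outside, world axes, zero at the start; "moment": the same for the moment, N m; "finger_gap": finger opening in m.
Only numpy, scipy, OpenCV 4.12 (cv2) and the standard library are available. Lean on these libraries where they do the work, as an engineer would, in place of code of your own. Each camera call takes 0.05 s, during which the arm holds its last target.

TASK

Set out the parts for the next mixer tap: stand the white cartridge upright in the middle of the aluminium rest block, lay the brass ring nut flat on the bench midway between the two standing tap bodies, and set the domed cap, dome up, squarely on top of that nut. Lay the lever handle flat on the bench about 10 cm straight behind the taller standing tap (middle of the lever to the tap's axis; behind is the side away from its spout), with its length parallel to the line through the two standing taps. Let go of everything, and leave the dish, the spare tap lying down and the screwdriver where they are.

Things in the scene. Friction and masses are not known exactly. Their poses are not given: they have to be found in the camera images.
- tall_tap: Taller of two standing chrome tap bodies, fixed: cylinder 52 mm across, 105 mm high. Spout 20 mm thick, 63 mm up, 65 mm long from the axis, points along its own -x, towards the robot within 0.2 rad; behind is its +x. Origin: axis at bench level; z up. Its y is parallel to the line to the short tap, which stands 220 mm away, axis to axis, on either side.
- short_tap: The shorter standing chrome tap body, fixed: 52 mm in diameter, 60 mm high, spout 20 mm thick at 36 mm height and 55 mm long along its own -x, turned the same way as the tall one's. Origin: axis, at bench level; z up.
- rest_block: Low square aluminium rest block, 64 x 64 x 20 mm high, flat on top with four tiny dark dots near its corners, fixed to the bench. Origin: centre of its underside (top face at z = +20 mm); x and y parallel to its sides, z up.
- cartridge: White plastic tap cartridge, loose, 40 to 85 g, standing upright: cylinder 35 mm in diameter and 36 mm high, above it a grey collar 24 mm across and 6 mm high and a 9 mm square stem, 56 mm high in all. Origin: centre of its underside; z up along the stem.
- brass_nut: Brass ring nut, loose, 55 to 115 g, lying flat: plain round ring 48 mm outside, 30 mm bore, 14 mm high. Origin: centre of its underside; z along its axis.
- dome_cap: Domed chrome cap, loose, 50 to 100 g, standing dome up: solid, flat underside 46 mm in diameter, straight sides up to 20 mm, domed above that to 32 mm. Origin: centre of its underside; z up towards the dome.
- lever: Chrome lever handle lying flat, loose, 60 to 130 g, 120 mm long in all: bar 14 mm wide and high, with a round hub 30 mm across and 18 mm high at one end. Origin: underside of the bar at the middle of the 120 mm; x runs along the length to the hub (centre x = +45 mm), z up. Balances about 10 mm from the origin towards the hub. The hub may end up either way.
- dish: Bystander: round stainless dish holding small red and blue bits, 140 mm across the rim, 30 mm high, loose, 0.35 kg. Origin: centre of its underside. Leave it alone.
- spare_tap: Bystander: spare chrome tap body lying on its side, 100 mm long and 46 mm thick with a brass end ring and a short spout to one side, loose, 0.45 kg. Origin: under its middle, at bench level; x along its length. Leave it alone.
- screwdriver: Bystander: red-handled screwdriver, about 200 mm long and under 35 mm thick, lying on the far side of the bench, roughly crosswise, loose. Origin: on the bench, under it. Leave it alone.
Things that resemble listed ones, but are neither listed nor needed, are in the scene too. What is shaped like the cartridge but black, orange or purple is not meant.

How it is judged:
By the outcome, as a careful person would: the job done as asked, in the order asked, and still so for the second after the job is handed in, with the robot touching nothing.
It also fails if it takes over 115 s, if anything falls off the work surface, if the arm or the gripper's body presses on something with over 40 N, if the wrist force passes 120 N, or if a joint passes its speed limit or range.

## Working session

There is one attempt and no reset: what is moved stays moved. The work goes in short steps, Python scripts to look and compute and a tool call to move; the robot and the scene stay as the last step left them, time stands still between calls to the robot, and variables do not carry over. Pictures are saved under pics/ and viewed, and the job is handed in when it is done.

Besides the shell and the picture viewer there is one more tool, called after ">>>" in YAML: its name, and indented under it one key for each argument. apply_moves: Moves the arm, as the interface text tells. Its arguments: {"type":"object","properties":{"rows":{"type":"array"},"force":{"type":"number"}},"required":["rows"]}

```bash
ls; mkdir -p pics; python3 - <<'E'
from cell import env, optics, workorder, find_in
import cv2
print(env.get_obs(), env.grip_point_offset)
for n in ["scene","top"]:
    c=optics.capture(n); cv2.imwrite(f"pics/{n}0.png",c["image"]); print(n,c["fx"],c["cam_to_world"],c["dist_coeffs"])
    for t in ["tall_tap","short_tap","rest_block","cartridge","brass_nut","dome_cap","lever","dish","spare_tap","screwdriver"]:
        print(t,[(round(d["p"],2),[round(float(v),3) for v in d["position"]]) for d in find_in(c,t)][:5])
print(env.get_obs()["clock"])
E
```

```text
pics
{'clock': 0.0, 'joints': array([ 1.19639768e+00,  1.24497480e-01,  1.65170819e+00, -2.99557357e-06,
        1.36745583e+00, -8.25911181e-02]), 'qvel': array([-3.58077811e-05, -1.67966116e-03, -4.50186811e-04,  5.46282707e-04,
       -2.10105719e-03, -1.19530602e-03]), 'joint_torque': array([ 2.39577123e-03, -4.23619473e+01, -3.65450299e+01,  3.34943832e-05,
        7.02951453e-03,  1.20938020e-05]), 'tool_pos': array([0.18679224, 0.62194117, 0.23003772]), 'eef_rot': array([-3.14142490e+00,  2.06203507e-03,  1.27898958e+00]), 'ft_force': array([-0.63318314, -0.47255864, -0.02030103]), 'moment': array([1.86217068e-02, 4.43669660e-03, 9.71366740e-05]), 'finger_gap': 0.08551732117322125} -0.0187
scene 546.2363462049924 [[-0.78581595 -0.41577893  0.45784405  1.17163616]
 [ 0.61824913 -0.54745791  0.56396618  0.75163281]
 [ 0.01616509  0.72623531  0.68725612  0.93559442]
 [ 0.          0.          0.          1.        ]] [-0.01061908  0.          0.          0.          0.        ]
tall_tap [(0.86, [0.464, 0.131, 0.072])]
short_tap [(0.85, [0.427, -0.087, 0.046])]
rest_block [(0.64, 
[... 710 characters left out ...]
       ]] [-0.13685973  0.          0.          0.          0.        ]
tall_tap [(0.78, [0.455, 0.117, 0.105])]
short_tap [(0.66, [0.413, -0.097, 0.057])]
rest_block [(0.65, [0.455, 0.119, 0.106]), (0.57, [0.418, -0.31, 0.021])]
cartridge [(0.64, [0.48, 0.23, 0.036]), (0.62, [0.421, 0.301, 0.036]), (0.6, [0.384, 0.22, 0.04]), (0.54, [0.707, -0.263, 0.038]), (0.52, [0.459, 0.377, 0.036])]
brass_nut [(0.66, [0.565, 0.296, 0.01])]
dome_cap [(0.84, [0.543, -0.31, 0.029])]
lever [(0.73, [0.7, -0.003, 0.015]), (0.67, [0.713, -0.263, 0.039]), (0.47, [0.773, -0.02, 0.02])]
dish [(0.85, [0.715, 0.28, 0.009])]
spare_tap [(0.73, [0.708, -0.263, 0.039])]
screwdriver [(0.58, [0.774, -0.019, 0.024])]
1.1
```

View pics/scene0.png

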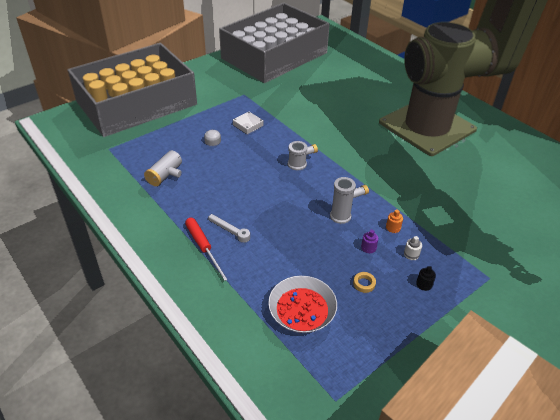

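View pics/top0.png

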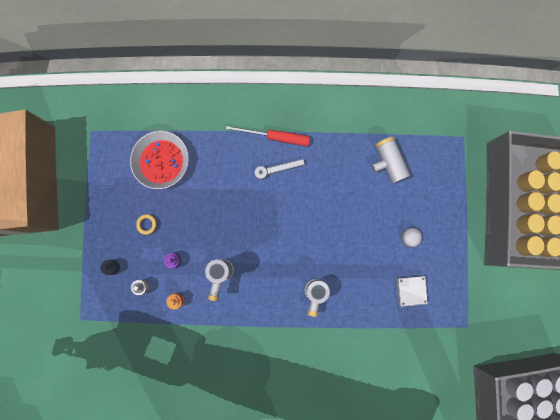

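The scene view shows the white cartridge at about (413,246), nut (365,282), cap (212,137), lever (230,230), block (248,123) and the two taps at (343,200) and (298,155). In the top view the white one is at (139,287). I'll measure these more finely with my own projection code.

```bash
cat > h.py <<'E'
import numpy as np, cv2
from cell import env, optics, workorder, find_in
F=np.diag([1.,-1,-1])
def K(c): return np.array([[c["fx"],0,c["cx"]],[0,c["fy"],c["cy"]],[0,0,1.]])
def proj(c,P):
    T=np.linalg.inv(np.array(c["cam_to_world"])); P=np.atleast_2d(P)
    q=(P@T[:3,:3].T+T[:3,3])@F
    r,_=cv2.projectPoints(q.reshape(-1,1,3),np.zeros(3),np.zeros(3),K(c),np.array(c["dist_coeffs"],float)); return r[:,0]
def back(c,uv,z):
    T=np.array(c["cam_to_world"]); uv=np.array(uv,float).reshape(-1,1,2)
    n=cv2.undistortPoints(uv,K(c),np.array(c["dist_coeffs"],float))[:,0]
    d=np.c_[n,np.ones(len(n))]@F@T[:3,:3].T
    s=(z-T[2,3])/d[:,2]; return T[:3,3]+d*s[:,None]
def circ(c,x,y,z,r,n=48):
    a=np.linspace(0,2*np.pi,n); return proj(c,np.c_[x+r*np.cos(a),y+r*np.sin(a),np.full(n,z)])
def crop(c,u,v,h,k,name,curves=()):
    im=c["image"]; u0,v0=int(u-h),int(v-h)
    im=cv2.copyMakeBorder(im,100,100,100,100,cv2.BORDER_CONSTANT)[v0+100:v0+100+2*h,u0+100:u0+100+2*h]
    im=cv2.resize(im,None,fx=k,fy=k,interpolation=cv2.INTER_CUBIC)
    for q in curves: cv2.polylines(im,[np.round(((q-[u0,v0]+.5)*k)).astype(int)],False,(0,255,255),1)
    cv2.imwrite(f"pics/{name}.png",im); return im
def box(x,y,yaw,xs,ys,z,c):
    p=np.array([[xs[0],ys[0]],[xs[1],ys[0]],[xs[1],ys[1]],[xs[0],ys[1]],[xs[0],ys[0]]])
    R=np.array([[np.cos(yaw),-np.sin(yaw)],[np.sin(yaw),np.cos(yaw)]]); p=p@R.T+[x,y]
    return proj(c,np.c_[p,np.full(5,z)])
E
cat > m1.py <<'E'
from h import *
import sys
c=optics.capture("top");s=optics.capture("scene")
cv2.imwrite("top.png",c["image"]);cv2.imwrite("scene.png",s["image"])
import pickle;pickle.dump((c,s),open("cs.pkl","wb"))
E
python3 m1.py; cat > ov.py <<'E'
from h import *
import pickle
c,s=pickle.load(open("cs.pkl","rb"))
tx,ty=.4545,.117; sx,sy=.413,-.097
y=np.arctan2(ty-sy,tx-sx)-np.pi/2
cx,cy=(tx+sx)/2,(ty+sy)/2
d=np.array([np.cos(y+np.pi/2),np.sin(y+np.pi/2)]);
tx,ty=np.array([cx,cy])+.11*d; sx,sy=np.array([cx,cy])-.11*d
print("yaw",y,tx,ty,sx,sy)
for n,i in(("t",c),("s",s)):
    W={"taps":[circ(i,tx,ty,.105,.026),circ(i,tx,ty,0,.026),circ(i,sx,sy,.06,.026),circ(i,sx,sy,0,.026)],
    "cart":[circ(i,.42,.30,0,.0175),circ(i,.42,.30,.036,.0175)],
    "nut":[circ(i,.565,.298,.014,.024),circ(i,.565,.298,0,.024),circ(i,.565,.298,.014,.015)],
    "cap":[circ(i,.543,-.31,.0,.023),circ(i,.543,-.31,.02,.023)],
    "block":[box(.419,-.311,0.05,(-.032,.032),(-.032,.032),z,i) for z in(0,.02)],
    "lever":[box(.7,.0,1.8,(-.06,.045),(-.007,.007),.014,i)]}
    L=[]
    for k,w in W.items():
        p=np.vstack(w).mean(0); h=55 if k=="taps" else 28
        if k=="taps": h=80
        im=crop(i,p[0],p[1],h,260/2/h,"x",w); L.append(cv2.resize(im,(260,260)))
    cv2.imwrite(f"pics/ov_{n}.png",np.vstack([np.hstack(L[:3]),np.hstack(L[3:])]))
E
python3 ov.py
```

```text
yaw -0.1915476732959922 0.4546916338906381 0.11798818439991701 0.41280836610936184 -0.097988184399917
```

```bash
cp pics/ov_t.png pics/ov_t1.png; cp pics/ov_s.png pics/ov_s1.png
```

```text
(no output)
```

View pics/ov_t.png

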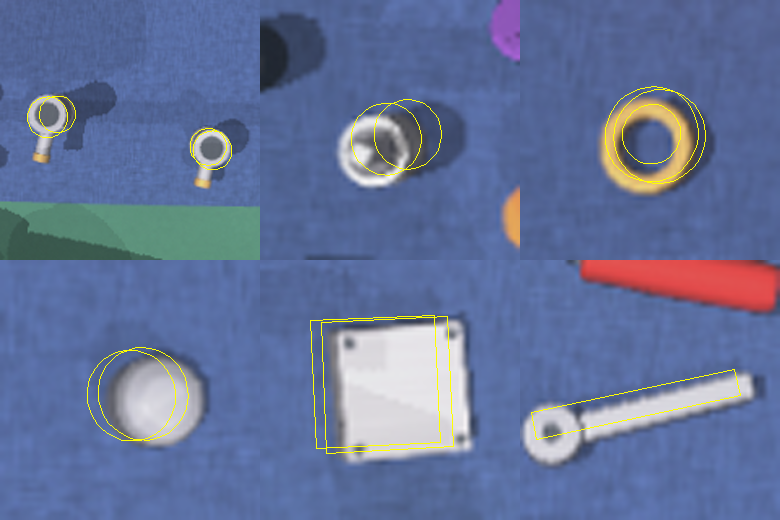

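View pics/ov_s.png

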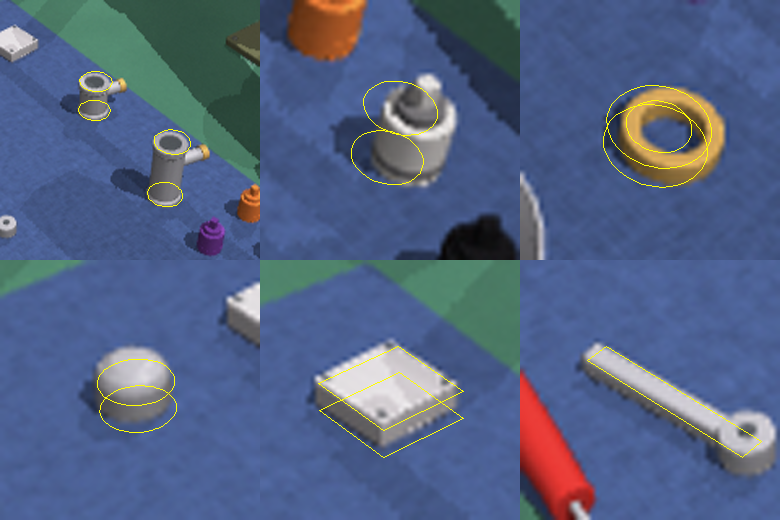

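```bash
cat > fit.py <<'E'
from h import *
import pickle
from scipy.optimize import least_squares
def mask(im,kind):
    hsv=cv2.cvtColor(im,cv2.COLOR_BGR2HSV).astype(int); H,S,V=[hsv[...,i] for i in range(3)]
    if kind=="brass": m=(H>10)&(H<35)&(S>70)&(V>70)
    else: m=((S<75)&(V>60))
    return m.astype(np.uint8)
def blob(m,u,v,r=None):
    n,l,st,ce=cv2.connectedComponentsWithStats(m)
    d=[np.min(np.hypot(*(np.argwhere(l==i)[:,::-1]-[u,v]).T)) if st[i,4]>25 else 1e9 for i in range(1,n)]
    return (l==1+int(np.argmin(d))).astype(np.uint8)
def sil(c,parts):
    m=np.zeros((420*4,560*4),np.uint8)
    for P in parts:
        h=cv2.convexHull(((proj(c,P)+.5)*4).astype(np.float32)); cv2.fillConvexPoly(m,np.round(h).astype(np.int32),1)
    return m
def cyl(x,y,r,z0,z1):
    a=np.linspace(0,2*np.pi,40); return np.vstack([np.c_[x+r*np.cos(a),y+r*np.sin(a),np.full(40,z)] for z in(z0,z1)])
M={"cart":lambda x,y:[cyl(x,y,.0175,0,.036),cyl(x,y,.012,.036,.042),cyl(x,y,.0052,.042,.056)],
"nut":lambda x,y:[cyl(x,y,.024,0,.014)],
"cap":lambda x,y:[np.vstack([cyl(x,y,.023,0,.02)]+[cyl(x,y,.023*np.sqrt(max(0,1-t*t)),.02+.012*t,.02+.012*t) for t in np.linspace(.1,1,8)])]}
def cen(m):
    q=cv2.moments(m,True); return np.array([q["m10"]/q["m00"],q["m01"]/q["m00"]]),q["m00"]
def fit(c,name,x,y):
    mod=M[name]; z={"cart":.02,"nut":.007,"cap":.014}[name]
    p=proj(c,[x,y,z])[0]
    b=blob(mask(c["image"],"brass" if name=="nut" else "w"),*p)
    if name=="nut":
        k,_=cv2.findContours(b,cv2.RETR_EXTERNAL,cv2.CHAIN_APPROX_NONE); b=cv2.drawContours(b*0,k,-1,1,-1)
    cm,A=cen(b)
    for _ in range(6):
        s,As=cen(sil(c,mod(x,y))); s=(s+.5)/4-.5-0.5+.0
        s=s+.0
        d=back(c,[cm,s],z); x+=d[0,0]-d[1,0]; y+=d[0,1]-d[1,1]
    return x,y,A,As/16,cm
if __name__=="__main__":
    c,s=pickle.load(open("cs.pkl","rb"))
    for n,x,y in(("cart",.42,.305),("nut",.565,.3),("cap",.543,-.31)):
        for i in(c,s): print(n,np.round(fit(i,n,x,y),4) if 0 else [np.round(v,4) for v in fit(i,n,x,y)])
E
python3 fit.py
python3 - <<'E'
import pickle
from h import *
c,s=pickle.load(open("cs.pkl","rb"))
crop(c,217,275,50,8,"taptall");crop(c,412,291,25,16,"blk");
crop(s,330,175,60,8,"tapscene")
print(c["cx"],c["cy"],s["cx"],s["cy"],env.get_obs()["clock"])
E
```

```text
cart [np.float64(0.4125), np.float64(0.3056), np.float64(252.0), np.float64(257.0625), array([139.9722, 286.6548])]
cart [np.float64(0.4135), np.float64(0.3085), np.float64(322.0), np.float64(338.4375), array([412.8168, 248.1304])]
nut [np.float64(0.558), np.float64(0.3), np.float64(317.0), np.float64(359.625), array([146.1956, 224.0915])]
nut [np.float64(0.5597), np.float64(0.3033), np.float64(370.0), np.float64(412.875), array([364.1892, 281.7378])]
cap [np.float64(0.5385), np.float64(-0.3202), np.float64(331.0), np.float64(359.4375), array([411.0634, 237.0091])]
cap [np.float64(0.5405), np.float64(-0.3153), np.float64(229.0), np.float64(244.9375), array([212.2096, 137.4978])]
270.43585559768866 210.0937501150408 276.5253809280504 200.66947464115972 1.2
```

View pics/taptall.png

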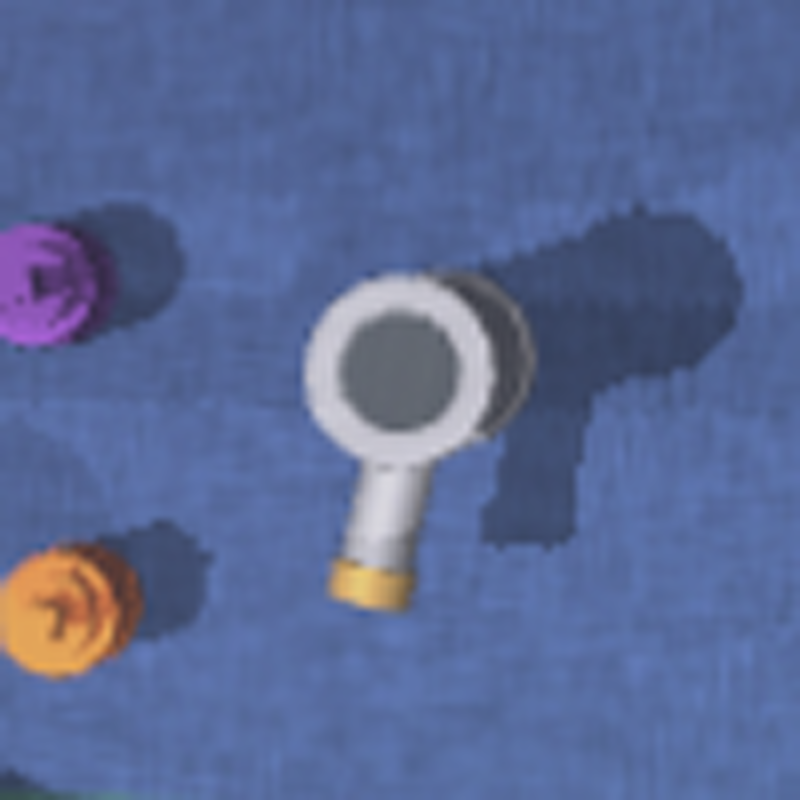

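Tall tap's top-face centre is at crop (400,370), i.e. top pixel about (216.6,270.8).

```bash
python3 - <<'E'
import pickle
from h import *
c,s=pickle.load(open("cs.pkl","rb"))
a=crop(c,317,295,25,8,"a");b=crop(c,412,291,25,8,"b"); d=crop(s,343,190,25,8,"d"); e=crop(s,298,150,25,8,"e"); f=crop(s,248,124,25,8,"f");g=crop(c,279,169,25,8,"g")
cv2.imwrite("pics/six.png",cv2.resize(np.vstack([np.hstack([a,b]),]),(800,400)))
cv2.imwrite("pics/six2.png",cv2.resize(np.hstack([d,e]),(800,400)))
cv2.imwrite("pics/six3.png",cv2.resize(np.hstack([f,g]),(800,400)))
E
```

```text
(no output)
```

View pics/six.png

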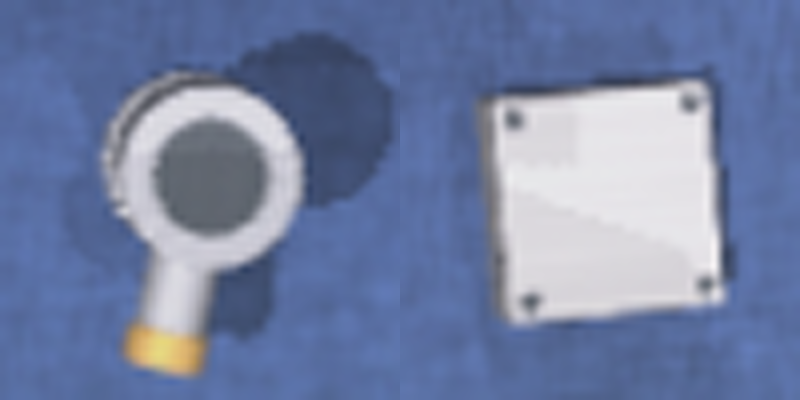

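View pics/six2.png

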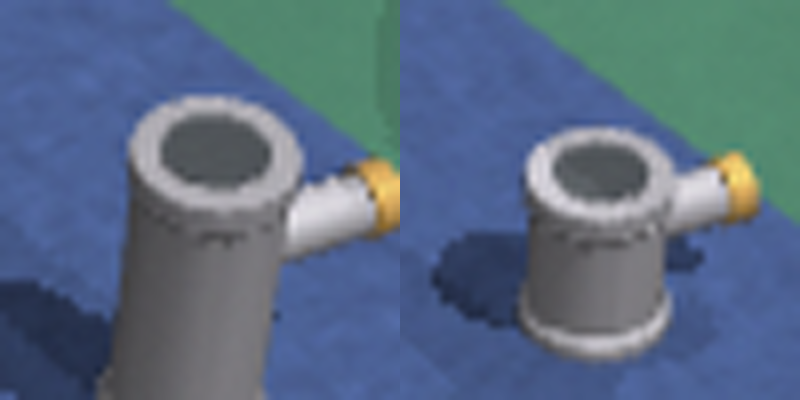

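View pics/six3.png

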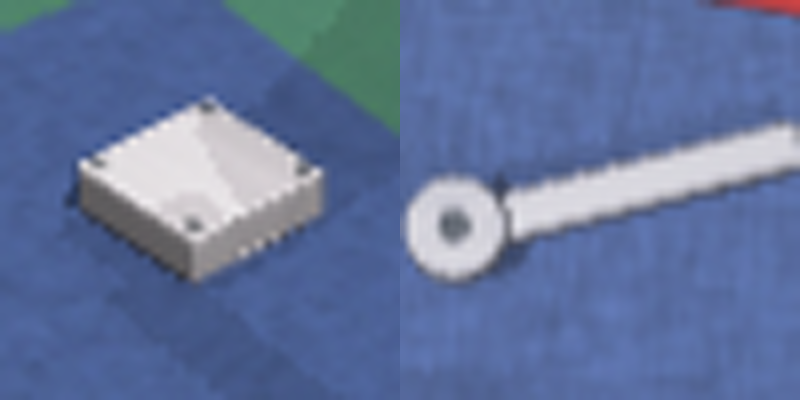

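```bash
python3 - <<'E'
import pickle
from h import *
c,s=pickle.load(open("cs.pkl","rb"))
for n,i,p,z in [("tallT",c,(216.5,270.75),.105),("tallS",s,(344.5,183.25),.105),("shortT",c,(317.75,291.6),.06),("shortS",s,(297.6,146),.06),("blkT",c,(412.8,290.8),.02),("blkS",s,(247.5,119.1),.02),("hubT",c,(260.25,171.6),.018)]:
    print(n,np.round(back(i,p,z),4))
q=back(c,[(387+x/8-.5,266+y/8-.5) for x,y in[(94,97),(308,80),(324,300),(110,325)]],.02);print(q)
for i in(0,1,2,3):
    d=q[(i+1)%4]-q[i];print(np.hypot(*d[:2]),np.arctan2(d[1],d[0]))
crop(c,300,165,30,10,"levtop");crop(s,228,230,30,10,"levsc")
E
```

```text
tallT [[0.458  0.1182 0.105 ]]
tallS [[0.4579 0.1188 0.105 ]]
shortT [[ 0.4153 -0.0974  0.06  ]]
shortS [[ 0.4161 -0.0968  0.06  ]]
blkT [[ 0.4156 -0.3203  0.02  ]]
blkS [[ 0.4163 -0.3203  0.02  ]]
hubT [[0.6855 0.0346 0.018 ]]
[[ 0.44549167 -0.28608357  0.02      ]
 [ 0.45064441 -0.34916924  0.02      ]
 [ 0.38766662 -0.35398764  0.02      ]
 [ 0.38061496 -0.29103052  0.02      ]]
0.06329576022220185 -1.4892988015300446
0.06316184774908777 -3.0652319664646694
0.06335080497962114 1.682338773404435
0.06506504426990516 0.07610436716219161
```

View pics/levtop.png

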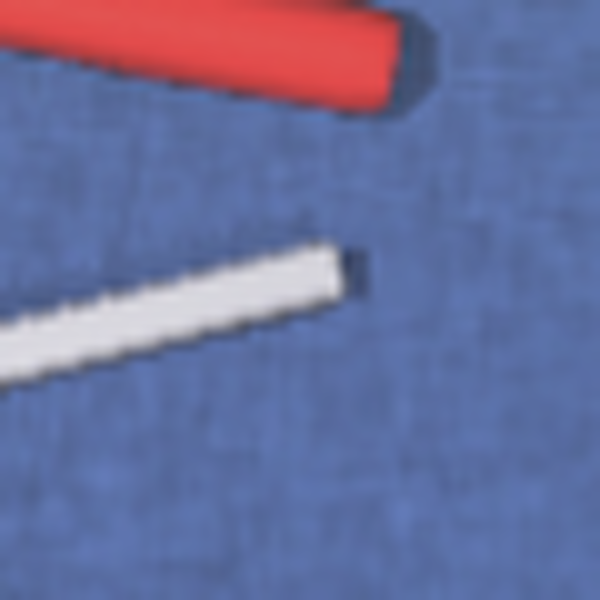

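View pics/levsc.png

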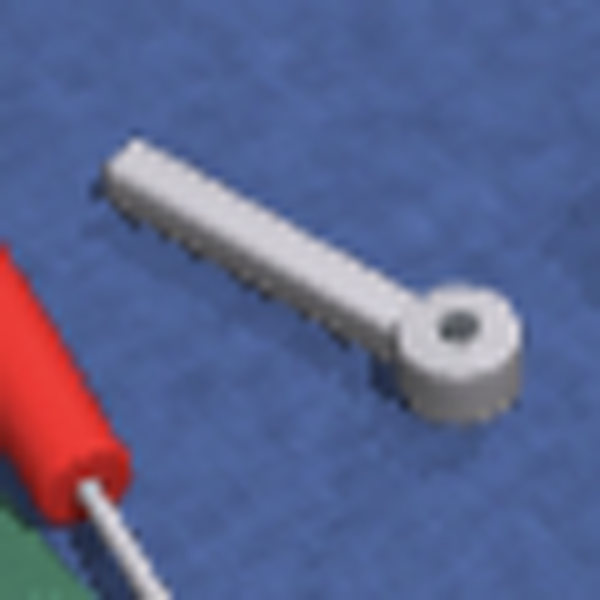

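```bash
sed -i 's|s=(s+.5)/4-.5-0.5+.0|s=s/4-.5|' fit.py; cat >> h.py <<'E'
def plan(x,y,z,yaw,fix=True):
    """delta from measured pose, in row units; keeps tool pointing down"""
    from scipy.spatial.transform import Rotation as Ro
    o=env.get_obs(); p=np.array(o["tool_pos"]); R0=Ro.from_euler("xyz",o["eef_rot"])
    cur=o["eef_rot"][2]; yaw=cur+(yaw-cur+np.pi/2)%np.pi-np.pi/2
    R1=Ro.from_euler("xyz",[np.pi,0,yaw]); q1=np.arctan2(y,x)
    rv=(R0.inv()*R1).as_rotvec(degrees=True)/6
    d=R0.inv().apply(np.array([x,y,z])-p)/.05
    print("turn",np.round(rv,2),"shift",np.round(d,3),"q6",round(q1-yaw,2),"yaw",round(yaw,3),"rows>=",np.ceil(max(np.linalg.norm(d),np.linalg.norm(rv)*6/8.59)))
def st():
    o=env.get_obs(); print("t",round(o["clock"],2),"tcp",np.round(o["tool_pos"],4),"rot",np.round(o["eef_rot"],4),"f",np.round(o["ft_force"],1),"gap",round(o["finger_gap"],4),"q",np.round(o["joints"],2))
E
python3 fit.py; python3 - <<'E'
import pickle
from h import *
c,s=pickle.load(open("cs.pkl","rb"))
for n,i,p,z in [("hubT",c,(260.25,171.6),.018),("hubS",s,(243.5,232.1),.018),("endT",c,(303,161.7),.014),("endS",s,(209.9,214.7),.014)]:
    print(n,np.round(back(i,p,z),4))
plan(.413,.307,.2,-.5)
E
```

```text
cart [np.float64(0.4134), np.float64(0.3064), np.float64(252.0), np.float64(257.4375), array([139.9722, 286.6548])]
cart [np.float64(0.4132), np.float64(0.3072), np.float64(322.0), np.float64(337.375), array([412.8168, 248.1304])]
nut [np.float64(0.559), np.float64(0.3011), np.float64(317.0), np.float64(360.5625), array([146.1956, 224.0915])]
nut [np.float64(0.5595), np.float64(0.3022), np.float64(370.0), np.float64(411.5625), array([364.1892, 281.7378])]
cap [np.float64(0.5394), np.float64(-0.3194), np.float64(331.0), np.float64(359.3125), array([411.0634, 237.0091])]
cap [np.float64(0.5404), np.float64(-0.3176), np.float64(229.0), np.float64(244.4375), array([212.2096, 137.4978])]
hubT [[0.6855 0.0346 0.018 ]]
hubS [[0.686  0.0354 0.018 ]]
endT [[ 0.7116 -0.0648  0.014 ]]
endS [[ 0.7143 -0.0625  0.014 ]]
turn [ -0.     0.   -13.01] shift [-4.743  6.144  0.626] q6 -2.0 yaw 2.642 rows>= 10.0
```

>>> apply_moves:
  rows:
    - [0, 0, -6.5, -2.37, 3.07, 0, 60]
    - [0, 0, -6.5, -2.37, 3.07, 0, 60]
    - [0, 0, -6.5, -2.37, 3.07, 0, 60]
    - [0, 0, -6.5, -2.37, 3.07, 0, 60]
    - [0, 0, -6.5, -2.37, 3.07, 0, 60]
    - [0, 0, -6.5, -2.37, 3.07, 0, 60]
    - [0, 0, -6.5, -2.37, 3.07, 0, 60]
  force: 30

```text
clock: 1.9
tool_pos: [0.2999, 0.4651, 0.2315]
eef_rot: [3.141, -0.0, 1.958]
ft_force: [0.7, -0.7, 0.1]
finger_gap: 0.0598
```

```bash
python3 -c "
from h import *
st();plan(.4133,.3068,.14,2.642)"
```

```text
t 1.9 tcp [0.2999 0.4651 0.2315] rot [ 3.1413e+00 -3.0000e-04  1.9577e+00] f [ 0.7 -0.7  0.1] gap 0.0598 q [ 0.9  -0.09  1.87  0.    1.36 -1.06]
turn [ 0.   -0.   -6.53] shift [-3.788  0.906  1.829] q6 -2.0 yaw 2.642 rows>= 5.0
```

>>> apply_moves:
  rows:
    - [0, 0, -6.5, -3.79, 0.91, 1.83, 60]
    - [0, 0, -6.5, -3.79, 0.91, 1.83, 60]
    - [0, 0, -6.5, -3.79, 0.91, 1.83, 60]
    - [0, 0, -6.5, -3.79, 0.91, 1.83, 60]
    - [0, 0, -6.5, -3.79, 0.91, 1.83, 60]
    - [0, 0, -6.5, -3.79, 0.91, 1.83, 60]
    - [0, 0, -6.5, -3.79, 0.91, 1.83, 60]
    - [0, 0, -6.5, -3.79, 0.91, 1.83, 60]

```text
clock: 2.7
tool_pos: [0.4137, 0.3083, 0.1407]
eef_rot: [3.14, 0.0, 2.64]
ft_force: [0.2, 0.0, -0.7]
finger_gap: 0.0599
```

```bash
python3 -c "
from h import *
st();plan(.4133,.3068,.006,2.642)
w=optics.capture('wrist');cv2.imwrite('pics/w1.png',w['image']);print(w['cam_to_world'],w['fx'])
print([(proj(w,[.4133,.3068,z])[0]) for z in (0,.036,.056)])"
```

```text
t 2.7 tcp [0.4137 0.3083 0.1407] rot [3.1402e+00 4.0000e-04 2.6405e+00] f [ 0.2  0.  -0.7] gap 0.0599 q [ 0.54 -0.1   2.03  0.    1.21 -2.1 ]
turn [ 0.01  0.   -0.01] shift [-0.005 -0.034  2.694] q6 -2.0 yaw 2.642 rows>= 3.0
[[-8.76781100e-01 -4.62514760e-01 -1.31662447e-01  3.80527463e-01]
 [ 4.80888913e-01 -8.43772931e-01 -2.38313018e-01  2.47838486e-01]
 [-8.69920318e-04 -2.72263361e-01  9.62222378e-01  2.82756597e-01]
 [ 0.00000000e+00  0.00000000e+00  0.00000000e+00  1.00000000e+00]] 291.88425516670344
[array([274.92474858, 196.96547754]), array([274.87072149, 206.5062638 ]), array([274.83386784, 213.01395145])]
```

View pics/w1.png

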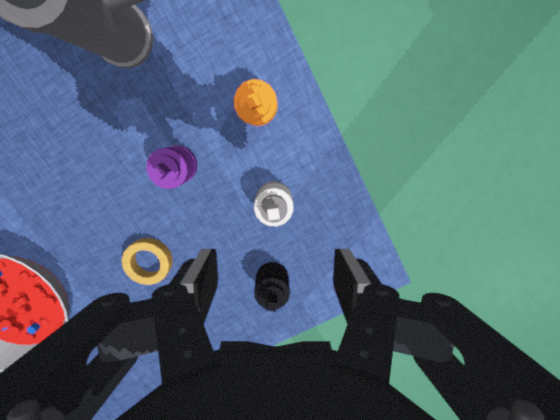

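The wrist view shows the white cartridge at (273,207), where it was predicted, with the jaws clear of the black and orange ones. Descending.

>>> apply_moves:
  rows:
    - [0, 0, 0, -0.01, -0.03, 0.8, 60]
    - [0, 0, 0, -0.01, -0.03, 1.6, 60]
    - [0, 0, 0, -0.01, -0.03, 2.3, 60]
    - [0, 0, 0, -0.01, -0.03, 2.69, 60]
    - [0, 0, 0, -0.01, -0.03, 2.69, 60]
    - [0, 0, 0, -0.01, -0.03, 2.69, 60]

```text
clock: 3.35
tool_pos: [0.4138, 0.3063, 0.0062]
eef_rot: [3.141, 0.0, 2.641]
ft_force: [0.6, 0.5, 0.8]
finger_gap: 0.0603
```

>>> apply_moves:
  rows:
    - [0, 0, 0, 0, 0, 0, 20]
    - [0, 0, 0, 0, 0, 0, 20]
    - [0, 0, 0, 0, 0, 0, 20]
    - [0, 0, 0, 0, 0, 0, 20]
    - [0, 0, 0, 0, 0, 0, 20]
    - [0, 0, 0, 0, 0, 0, 20]
  force: 25

```text
clock: 3.95
tool_pos: [0.415, 0.3064, 0.0076]
eef_rot: [3.138, 0.001, 2.64]
ft_force: [-1.2, 1.6, 6.1]
finger_gap: 0.0344
```

>>> apply_moves:
  rows:
    - [0, 0, 0, 0, 0, -0.5, 20]
    - [0, 0, 0, 0, 0, -1.5, 20]
    - [0, 0, 0, 0, 0, -2.5, 20]
    - [0, 0, 0, 0, 0, -3.5, 20]
    - [0, 0, 0, 0, 0, -4.0, 20]
    - [0, 0, 0, 0, 0, -4.0, 20]

```text
clock: 4.55
tool_pos: [0.4162, 0.3066, 0.2117]
eef_rot: [3.132, 0.006, 2.64]
ft_force: [-0.3, -1.2, -0.5]
finger_gap: 0.0342
```

```bash
python3 -c "
from h import *
st();plan(.416,0,.206,1.9);plan(.416,-.3203,.206,1.2)"
```

```text
t 4.55 tcp [0.4162 0.3066 0.2117] rot [3.1319 0.0059 2.6401] f [-0.3 -1.2 -0.5] gap 0.0342 q [ 0.53 -0.17  1.97 -0.    1.33 -2.11]
turn [0.11 0.02 7.07] shift [-2.944 -5.38   0.079] q6 -1.9 yaw 1.9 rows>= 7.0
turn [ 0.12 -0.02 13.75] shift [ -6.023 -10.998   0.043] q6 -1.86 yaw 1.2 rows>= 13.0
```

>>> apply_moves:
  rows:
    - [0, 0, 7, -2.95, -5.38, 0.1, 20]
    - [0, 0, 7, -2.95, -5.38, 0.1, 20]
    - [0, 0, 7, -2.95, -5.38, 0.1, 20]
    - [0, 0, 7, -2.95, -5.38, 0.1, 20]
    - [0, 0, 7, -2.95, -5.38, 0.1, 20]
    - [0, 0, 7, -2.95, -5.38, 0.1, 20]
    - [0, 0, 7, -2.95, -5.38, 0.1, 20]
    - [0, 0, 7, -2.95, -5.38, 0.1, 20]

```text
clock: 5.35
tool_pos: [0.4129, -0.0027, 0.1988]
eef_rot: [-3.14, -0.001, 1.903]
ft_force: [-0.2, 0.7, -0.1]
finger_gap: 0.0341
```

```bash
python3 -c "
from h import *
st();plan(.416,-.3203,.15,1.2)"
```

```text
t 5.35 tcp [ 0.4129 -0.0027  0.1988] rot [-3.1397e+00 -1.4000e-03  1.9035e+00] f [-0.2  0.7 -0.1] gap 0.0341 q [-0.14 -0.42  2.19  0.    1.37 -2.04]
turn [-0.02 -0.01  6.72] shift [-6.026 -2.014  0.972] q6 -1.86 yaw 1.2 rows>= 7.0
```

>>> apply_moves:
  rows:
    - [0, 0, 6.7, -6.03, -2.01, 0.97, 20]
    - [0, 0, 6.7, -6.03, -2.01, 0.97, 20]
    - [0, 0, 6.7, -6.03, -2.01, 0.97, 20]
    - [0, 0, 6.7, -6.03, -2.01, 0.97, 20]
    - [0, 0, 6.7, -6.03, -2.01, 0.97, 20]
    - [0, 0, 6.7, -6.03, -2.01, 0.97, 20]
    - [0, 0, 6.7, -6.03, -2.01, 0.97, 20]
    - [0, 0, 6.7, -6.03, -2.01, 0.97, 20]

```text
clock: 6.15
tool_pos: [0.4188, -0.3197, 0.1501]
eef_rot: [-3.139, -0.001, 1.205]
ft_force: [0.7, 0.8, -1.0]
finger_gap: 0.0343
```

>>> apply_moves:
  rows:
    - [0, 0, 0, 0, 0, 0, 20]
    - [0, 0, 0, 0, 0, 0, 20]
    - [0, 0, 0, 0, 0, 0, 20]

```text
clock: 6.45
tool_pos: [0.419, -0.3178, 0.1519]
eef_rot: [3.141, -0.0, 1.208]
ft_force: [-0.5, -0.3, -0.6]
finger_gap: 0.0342
```

```bash
python3 -c "
from h import *
st();st();plan(.416,-.3203,.032,1.2)
w=optics.capture('wrist');cv2.imwrite('pics/w2.png',w['image'])
import pickle
c=optics.capture('top');s=optics.capture('scene');pickle.dump((w,c,s),open('cs2.pkl','wb'))
st();plan(.416,-.3203,.032,1.2)
crop(c,413,280,25,8,'c2t');crop(s,245,100,30,8,'c2s')
"
```

```text
t 6.45 tcp [ 0.419  -0.3178  0.1519] rot [ 3.1414e+00 -1.0000e-04  1.2080e+00] f [-0.5 -0.3 -0.6] gap 0.0342 q [-0.75 -0.09  2.    0.    1.23 -1.96]
t 6.45 tcp [ 0.419  -0.3178  0.1519] rot [ 3.1414e+00 -1.0000e-04  1.2080e+00] f [-0.5 -0.3 -0.6] gap 0.0342 q [-0.75 -0.09  2.    0.    1.23 -1.96]
turn [ 0.   -0.    0.08] shift [-0.069 -0.038  2.399] q6 -1.86 yaw 1.2 rows>= 3.0
t 6.6 tcp [ 0.4187 -0.3185  0.1522] rot [3.141e+00 2.000e-04 1.207e+00] f [ 0.2  1.1 -0.5] gap 0.034 q [-0.75 -0.09  2.    0.    1.23 -1.96]
turn [0.01 0.   0.07] shift [-0.052 -0.04   2.403] q6 -1.86 yaw 1.2 rows>= 3.0
```

View pics/w2.png

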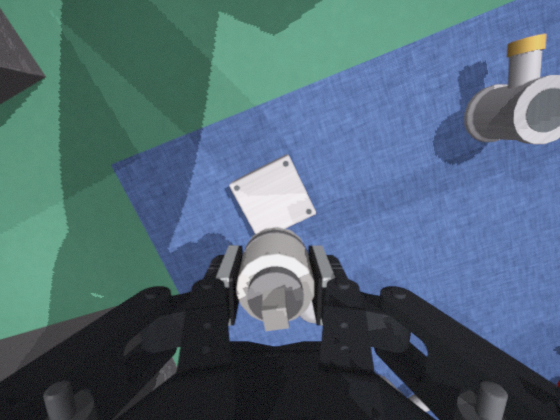

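View pics/c2s.png

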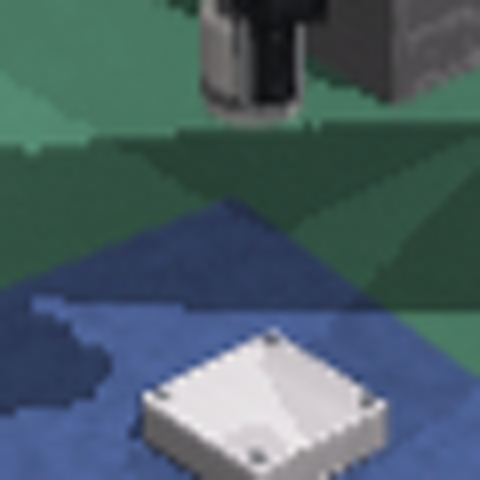

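>>> apply_moves:
  rows:
    - [0, 0, 0, -0.06, -0.04, 0.8, 20]
    - [0, 0, 0, -0.06, -0.04, 1.6, 20]
    - [0, 0, 0, -0.06, -0.04, 2.2, 20]
    - [0, 0, 0, -0.06, -0.04, 2.34, 20]
    - [0, 0, 0, -0.06, -0.04, 2.34, 20]
    - [0, 0, 0, -0.06, -0.04, 2.34, 20]

```text
clock: 7.2
tool_pos: [0.4166, -0.3224, 0.0368]
eef_rot: [3.139, 0.001, 1.206]
ft_force: [0.5, 0.2, -1.1]
finger_gap: 0.0341
```

```bash
python3 -c "
from h import *
st()
import pickle
c=optics.capture('top');s=optics.capture('scene');pickle.dump((c,s),open('cs3.pkl','wb'))
st();plan(.416,-.3203,.027,1.2)
crop(c,413,285,25,8,'c3t');crop(s,247,115,30,8,'c3s')
"
```

```text
t 7.2 tcp [ 0.4166 -0.3224  0.0368] rot [3.1387e+00 1.2000e-03 1.2059e+00] f [ 0.5  0.2 -1.1] gap 0.0341 q [-0.76  0.06  2.07  0.    1.01 -1.97]
t 7.3 tcp [ 0.4169 -0.3227  0.0372] rot [3.1376e+00 1.7000e-03 1.2058e+00] f [-0.2 -0.7 -0.4] gap 0.0342 q [-0.76  0.06  2.07 -0.    1.01 -1.97]
turn [0.04 0.02 0.06] shift [ 0.039 -0.034  0.205] q6 -1.86 yaw 1.2 rows>= 1.0
```

View pics/c3s.png

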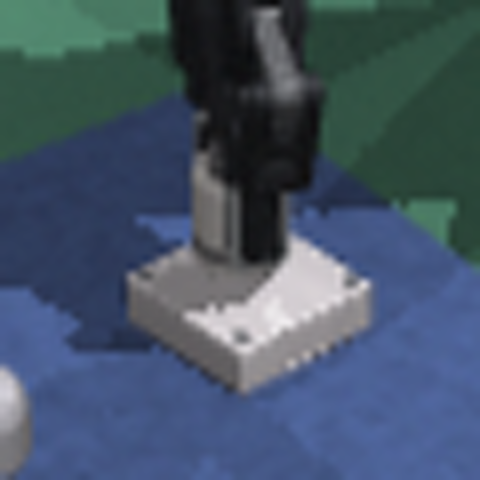

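>>> apply_moves:
  rows:
    - [0, 0, 0, 0.04, -0.03, 0.08, 20]
    - [0, 0, 0, 0.04, -0.03, 0.14, 20]
    - [0, 0, 0, 0.04, -0.03, 0.18, 20]
    - [0, 0, 0, 0.04, -0.03, 0.19, 20]
    - [0, 0, 0, 0.04, -0.03, 0.19, 20]

```text
clock: 7.8
tool_pos: [0.415, -0.3192, 0.0276]
eef_rot: [-3.141, -0.0, 1.206]
ft_force: [-5.4, 5.7, 14.3]
finger_gap: 0.0342
```

Contact at 14 N; releasing.

>>> apply_moves:
  rows:
    - [0, 0, 0, 0, 0, -0.02, 20]
    - [0, 0, 0, 0, 0, -0.02, 45]
    - [0, 0, 0, 0, 0, -0.02, 55]
    - [0, 0, 0, 0, 0, -0.02, 55]
    - [0, 0, 0, 0, 0, -0.5, 55]
    - [0, 0, 0, 0, 0, -1.3, 55]
    - [0, 0, 0, 0, 0, -2.3, 55]
    - [0, 0, 0, 0, 0, -3.0, 55]

```text
clock: 8.6
tool_pos: [0.4153, -0.3196, 0.1783]
eef_rot: [3.139, 0.001, 1.206]
ft_force: [0.3, -0.8, -0.7]
finger_gap: 0.055
```

```bash
python3 -c "
from h import *
st()
import pickle
w=optics.capture('wrist');cv2.imwrite('pics/w4.png',w['image'])
s=optics.capture('scene')
crop(s,247,115,30,8,'c4s')
st();plan(.45,0,.23,1.2+.2)
import fit
print([circ(w,.416,-.3203,.056,.001,2)[0]])
"
```

```text
t 8.6 tcp [ 0.4153 -0.3196  0.1783] rot [3.1389e+00 1.1000e-03 1.2057e+00] f [ 0.3 -0.8 -0.7] gap 0.055 q [-0.76 -0.12  1.98 -0.    1.27 -1.96]
t 8.7 tcp [ 0.4176 -0.3217  0.1823] rot [3.1303 0.0047 1.2057] f [0.6 0.4 0.1] gap 0.0548 q [-0.76 -0.12  1.98 -0.    1.27 -1.96]
turn [ 0.1   0.06 -1.85] shift [ 6.237 -1.681 -1.003] q6 -1.4 yaw 1.4 rows>= 7.0
[array([275.32330685, 204.60727018])]
```

View pics/w4.png

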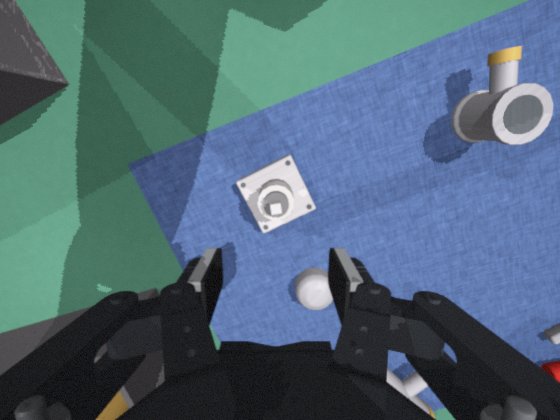

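View pics/c4s.png

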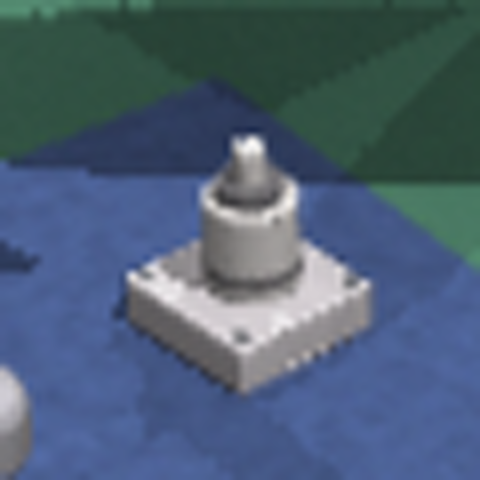

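The cartridge stands centred on the block: stem at wrist (276,209), predicted about (275,205). Now the nut.

```bash
python3 -c "
from h import *
st();plan(.49,0,.23,1.206);plan(.5593,.3016,.13,1.206)"
```

```text
t 8.7 tcp [ 0.4176 -0.3217  0.1823] rot [3.1303 0.0047 1.2057] f [0.6 0.4 0.1] gap 0.0548 q [-0.76 -0.12  1.98 -0.    1.27 -1.96]
turn [ 0.11  0.05 -0.  ] shift [ 6.522 -0.933 -0.995] q6 -1.21 yaw 1.206 rows>= 7.0
turn [ 0.11  0.05 -0.  ] shift [12.661 -1.814  0.966] q6 -0.71 yaw 1.206 rows>= 13.0
```

>>> apply_moves:
  rows:
    - [0, 0, 0, 6.5, -0.9, -1, 62]
    - [0, 0, 0, 6.5, -0.9, -1, 62]
    - [0, 0, 0, 6.5, -0.9, -1, 62]
    - [0, 0, 0, 6.5, -0.9, -1, 62]
    - [0, 0, 0, 6.5, -0.9, -1, 62]
    - [0, 0, 0, 6.5, -0.9, -1, 62]
    - [0, 0, 0, 6.5, -0.9, -1, 62]
    - [0, 0, 0, 6.5, -0.9, -1, 62]

```text
clock: 9.5
tool_pos: [0.4892, 0.0039, 0.225]
eef_rot: [-3.141, -0.001, 1.211]
ft_force: [0.5, 0.1, 0.6]
finger_gap: 0.0616
```

```bash
python3 -c "
from h import *
st();plan(.5593,.3016,.13,1.206)"
```

```text
t 9.5 tcp [0.4892 0.0039 0.225 ] rot [-3.1413e+00 -8.0000e-04  1.2110e+00] f [0.5 0.1 0.6] gap 0.0616 q [-0.1  -0.24  2.01  0.    1.37 -1.31]
turn [-0.   -0.01  0.05] shift [ 6.066 -0.783  1.906] q6 -0.71 yaw 1.206 rows>= 7.0
```

>>> apply_moves:
  rows:
    - [0, 0, 0, 1, -0.13, 0, 62]
    - [0, 0, 0, 2, -0.26, 0, 62]
    - [0, 0, 0, 3, -0.39, 0, 62]
    - [0, 0, 0, 4, -0.52, 0.3, 62]
    - [0, 0, 0, 5, -0.65, 0.8, 62]
    - [0, 0, 0, 6.07, -0.78, 1.3, 62]
    - [0, 0, 0, 6.07, -0.78, 1.9, 62]
    - [0, 0, 0, 6.07, -0.78, 1.9, 62]

```text
clock: 10.3
tool_pos: [0.5569, 0.2977, 0.1221]
eef_rot: [-3.132, 0.009, 1.208]
ft_force: [-0.3, -0.7, -1.4]
finger_gap: 0.062
```

>>> apply_moves:
  rows:
    - [0, 0, 0, 0, 0, 0, 62]
    - [0, 0, 0, 0, 0, 0, 62]
    - [0, 0, 0, 0, 0, 0, 62]

```text
clock: 10.6
tool_pos: [0.562, 0.2973, 0.1327]
eef_rot: [3.139, -0.002, 1.204]
ft_force: [0.3, 0.9, 0.9]
finger_gap: 0.0623
```

```bash
python3 -c "
from h import *
st();plan(.5593,.3016,.004,1.206)
w=optics.capture('wrist');cv2.imwrite('pics/w5.png',w['image'])
print(proj(w,[.5593,.3016,.014]));st();plan(.5593,.3016,.004,1.206)"
```

```text
t 10.6 tcp [0.562  0.2973 0.1327] rot [ 3.1388e+00 -2.4000e-03  1.2042e+00] f [0.3 0.9 0.9] gap 0.0623 q [ 0.4   0.17  1.77 -0.    1.2  -0.8 ]
turn [ 0.03 -0.02 -0.02] shift [ 0.055 -0.089  2.575] q6 -0.71 yaw 1.206 rows>= 3.0
[[278.30684722 199.39823405]]
t 10.65 tcp [0.5619 0.2973 0.1327] rot [ 3.1389e+00 -2.4000e-03  1.2042e+00] f [ 1.2  0.7 -0.9] gap 0.062 q [ 0.4   0.17  1.77 -0.    1.2  -0.8 ]
turn [ 0.03 -0.02 -0.02] shift [ 0.055 -0.086  2.573] q6 -0.71 yaw 1.206 rows>= 3.0
```

View pics/w5.png

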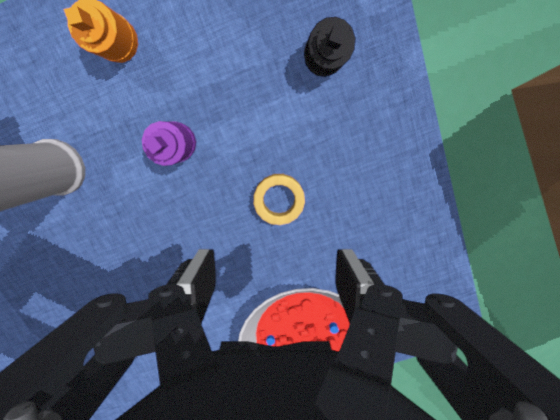

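Nut at wrist (279,199), predicted (278,199).

>>> apply_moves:
  rows:
    - [0, 0, 0, 0.05, -0.09, 0.8, 62]
    - [0, 0, 0, 0.05, -0.09, 1.6, 62]
    - [0, 0, 0, 0.05, -0.09, 2.3, 62]
    - [0, 0, 0, 0.05, -0.09, 2.55, 62]
    - [0, 0, 0, 0.05, -0.09, 2.55, 62]
    - [0, 0, 0, 0.05, -0.09, 2.55, 62]

```text
clock: 11.25
tool_pos: [0.559, 0.3023, 0.0051]
eef_rot: [3.139, -0.002, 1.205]
ft_force: [0.4, -0.0, 0.8]
finger_gap: 0.0619
```

>>> apply_moves:
  rows:
    - [0, 0, 0, 0, 0, 0, 35]
    - [0, 0, 0, 0, 0, 0, 35]
    - [0, 0, 0, 0, 0, 0, 35]
    - [0, 0, 0, 0, 0, 0, 35]
    - [0, 0, 0, 0, 0, 0, 35]
  force: 30

```text
clock: 11.75
tool_pos: [0.5595, 0.3028, 0.0062]
eef_rot: [3.138, -0.003, 1.206]
ft_force: [-0.5, -1.8, 6.8]
finger_gap: 0.0457
```

>>> apply_moves:
  rows:
    - [0, 0, 0, 0, 0, -0.4, 35]
    - [0, 0, 0, 0, 0, -1, 35]
    - [0, 0, 0, 0, 0, -2, 35]
    - [0, 0, 0, 0, 0, -3, 35]
    - [0, 0, 0, 0, 0, -4, 35]
    - [0, 0, 0, 0, 0, -4, 35]

```text
clock: 12.35
tool_pos: [0.5621, 0.3041, 0.2149]
eef_rot: [3.128, -0.013, 1.206]
ft_force: [0.8, 0.0, 0.8]
finger_gap: 0.0454
```

```bash
python3 -c "
from h import *
st()
w=optics.capture('wrist');cv2.imwrite('pics/w6.png',w['image'])
st();plan(.4369,.0107,.206,1.206)"
```

```text
t 12.35 tcp [0.5621 0.3041 0.2149] rot [ 3.128  -0.0134  1.206 ] f [0.8 0.  0.8] gap 0.0454 q [ 0.41  0.1   1.7   0.    1.32 -0.79]
t 12.4 tcp [0.5603 0.3033 0.2103] rot [ 3.1327 -0.0089  1.2058] f [-0.2 -0.6 -1.2] gap 0.0455 q [ 0.41  0.1   1.71  0.    1.32 -0.79]
turn [ 0.09 -0.08 -0.  ] shift [-6.348 -0.217  0.029] q6 -1.18 yaw 1.206 rows>= 7.0
```

View pics/w6.png

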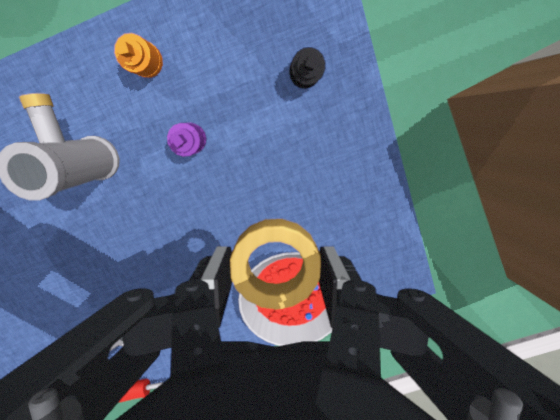

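>>> apply_moves:
  rows:
    - [0, 0, 0, -1, 0, 0, 35]
    - [0, 0, 0, -2, -0.1, 0, 35]
    - [0, 0, 0, -3, -0.1, 0, 35]
    - [0, 0, 0, -4, -0.15, 0, 35]
    - [0, 0, 0, -5, -0.2, 0, 35]
    - [0, 0, 0, -6, -0.2, 0, 35]
    - [0, 0, 0, -6.34, -0.2, 0, 35]
    - [0, 0, 0, -6.34, -0.2, 0, 35]

```text
clock: 13.2
tool_pos: [0.4335, 0.0077, 0.2016]
eef_rot: [-3.14, 0.001, 1.202]
ft_force: [0.1, 0.9, -0.9]
finger_gap: 0.0454
```

>>> apply_moves:
  rows:
    - [0, 0, 0, 0, 0, 0.5, 35]
    - [0, 0, 0, 0, 0, 1, 35]
    - [0, 0, 0, 0, 0, 1.7, 35]
    - [0, 0, 0, 0, 0, 2.2, 35]
    - [0, 0, 0, 0, 0, 2.5, 35]
    - [0, 0, 0, 0, 0, 2.5, 35]
    - [0, 0, 0, 0, 0, 2.5, 35]
    - [0, 0, 0, 0, 0, 2.5, 35]

```text
clock: 14.0
tool_pos: [0.4359, 0.0097, 0.079]
eef_rot: [3.14, -0.001, 1.206]
ft_force: [1.0, -0.2, 0.3]
finger_gap: 0.0454
```

```bash
python3 -c "
from h import *
st()
w=optics.capture('wrist');cv2.imwrite('pics/w7.png',w['image'])
st();plan(.4369,.0107,.02,1.206)"
```

```text
t 14.0 tcp [0.4359 0.0097 0.079 ] rot [ 3.1397e+00 -7.0000e-04  1.2062e+00] f [ 1.  -0.2  0.3] gap 0.0454 q [-0.1  -0.22  2.25  0.    1.11 -1.31]
t 14.05 tcp [0.436  0.0096 0.0792] rot [ 3.1393e+00 -7.0000e-04  1.2061e+00] f [-0.2  0.2 -0.7] gap 0.0455 q [-0.1  -0.22  2.25  0.    1.11 -1.31]
turn [ 0.02 -0.01  0.  ] shift [0.026 0.007 1.183] q6 -1.18 yaw 1.206 rows>= 2.0
```

View pics/w7.png

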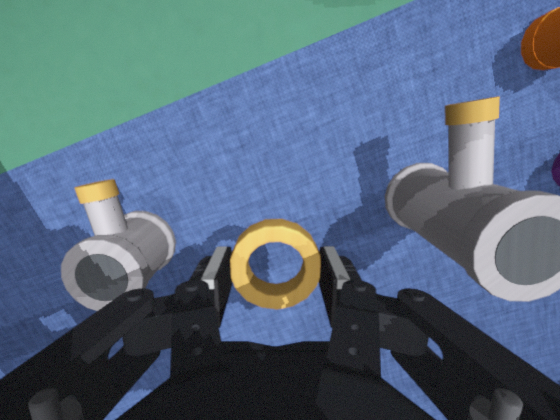

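The nut is held level between the taps, at wrist (276,262). Lowering.

>>> apply_moves:
  rows:
    - [0, 0, 0, 0.03, 0.01, 0.6, 35]
    - [0, 0, 0, 0.03, 0.01, 1.2, 35]
    - [0, 0, 0, 0.03, 0.01, 1.35, 35]
    - [0, 0, 0, 0.03, 0.01, 1.4, 35]
    - [0, 0, 0, 0.03, 0.01, 1.45, 35]
    - [0, 0, 0, 0.03, 0.01, 1.45, 35]

```text
clock: 14.65
tool_pos: [0.4371, 0.0105, 0.0066]
eef_rot: [3.139, -0.001, 1.206]
ft_force: [0.9, -0.4, -1.2]
finger_gap: 0.0456
```

>>> apply_moves:
  rows:
    - [0, 0, 0, 0, 0, 0.02, 35]
    - [0, 0, 0, 0, 0, 0.03, 35]
    - [0, 0, 0, 0, 0, 0.03, 35]

```text
clock: 14.95
tool_pos: [0.4372, 0.0105, 0.0062]
eef_rot: [3.14, -0.0, 1.206]
ft_force: [-4.3, 0.6, 11.0]
finger_gap: 0.0454
```

>>> apply_moves:
  rows:
    - [0, 0, 0, 0, 0, 0, 50]
    - [0, 0, 0, 0, 0, 0, 60]
    - [0, 0, 0, 0, 0, 0, 66]
    - [0, 0, 0, 0, 0, -0.04, 66]
    - [0, 0, 1.4, 0, 0, -0.04, 66]
    - [0, 0, 2.8, 0, 0, -0.04, 66]
    - [0, 0, 4.2, 0, 0, -0.04, 66]
    - [0, 0, 5.6, 0, 0, -0.04, 66]

```text
clock: 15.75
tool_pos: [0.4359, 0.0107, 0.0059]
eef_rot: [-3.142, 0.0, 0.613]
ft_force: [-0.8, 0.0, -0.5]
finger_gap: 0.066
```

>>> apply_moves:
  rows:
    - [0, 0, 1.4, 0, 0, 0, 66]
    - [0, 0, 2.8, 0, 0, 0, 66]
    - [0, 0, 4.2, 0, 0, 0, 66]
    - [0, 0, 5.6, 0, 0, 0, 66]
    - [0, 0, 7, 0, 0, 0, 66]
    - [0, 0, 8.4, 0, 0, 0, 66]
    - [0, 0, 9.4, 0, 0, 0, 66]
    - [0, 0, 9.4, 0, 0, 0, 66]

```text
clock: 16.55
tool_pos: [0.4358, 0.0107, 0.0058]
eef_rot: [3.142, 0.0, -0.365]
ft_force: [-0.3, 1.0, 0.1]
finger_gap: 0.0658
```

```bash
python3 -c "
from h import *
st();plan(.4369,.0107,.007,1.206-1.571)"
```

```text
t 16.55 tcp [0.4358 0.0107 0.0058] rot [ 3.1416e+00  1.0000e-04 -3.6490e-01] f [-0.3  1.   0.1] gap 0.0658 q [-0.1  -0.09  2.28  0.    0.95  0.27]
turn [0. 0. 0.] shift [ 0.019 -0.008 -0.023] q6 0.39 yaw -0.365 rows>= 1.0
```

>>> apply_moves:
  rows:
    - [0, 0, 0, 0.02, -0.01, -0.02, 40]
    - [0, 0, 0, 0.02, -0.01, -0.02, 40]
    - [0, 0, 0, 0.02, -0.01, -0.02, 40]
    - [0, 0, 0, 0.02, -0.01, -0.02, 40]
    - [0, 0, 0, 0.02, -0.01, -0.02, 40]
  force: 20

```text
clock: 17.05
tool_pos: [0.4374, 0.0107, 0.0074]
eef_rot: [-3.142, -0.001, -0.364]
ft_force: [-2.9, 0.3, 6.3]
finger_gap: 0.0464
```

```bash
python3 -c "
from h import *
st()"
```

```text
t 17.05 tcp [0.4374 0.0107 0.0074] rot [-3.1415e+00 -7.0000e-04 -3.6420e-01] f [-2.9  0.3  6.3] gap 0.0464 q [-0.1  -0.09  2.28 -0.    0.95  0.27]
```

>>> apply_moves:
  rows:
    - [0, 0, 0, 0, 0, 0, 55]
    - [0, 0, 0, 0, 0, 0, 62]
    - [0, 0, 0, 0, 0, 0, 62]
    - [0, 0, 0, 0, 0, -0.5, 62]
    - [0, 0, 0, 0, 0, -1.5, 62]
    - [0, 0, 0, 0, 0, -2.5, 62]
    - [0, 0, 0, 0, 0, -3.5, 62]
    - [0, 0, 0, 0, 0, -4, 62]

```text
clock: 17.85
tool_pos: [0.4388, 0.0106, 0.2121]
eef_rot: [-3.14, -0.007, -0.365]
ft_force: [-0.2, 0.5, 0.5]
finger_gap: 0.0622
```

```bash
python3 -c "
from h import *
import fit
w=optics.capture('wrist');cv2.imwrite('pics/w8.png',w['image'])
s=optics.capture('scene');c=optics.capture('top')
print(fit.fit(s,'nut',.437,.0107),fit.fit(w,'nut',.437,.0107))
cv2.imwrite('pics/t8.png',c['image'])
st();plan(.5,-.15,.2,-.365)"
```

```text
(np.float64(0.43673485422981534), np.float64(0.01082483798743279), 237.0, 270.375, array([317.53586498, 186.30379747])) (np.float64(0.4375993269154453), np.float64(0.0104044561267244), 1228.0, 1323.75, array([272.88762215, 186.90065147]))
t 18.0 tcp [0.4382 0.0107 0.209 ] rot [-3.1403 -0.0045 -0.365 ] f [ 0.1  0.7 -1.4] gap 0.062 q [-0.1  -0.36  2.13  0.    1.37  0.27]
turn [-0.01 -0.04  0.  ] shift [2.302 2.56  0.186] q6 0.07 yaw -0.365 rows>= 4.0
```

View pics/w8.png

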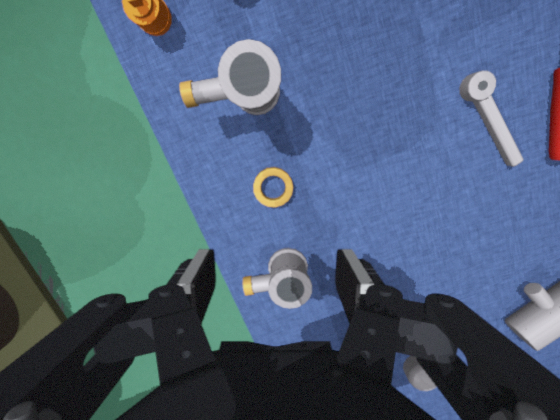

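The nut lies at (.437,.0106), within 1 mm of the midpoint by scene, wrist and grip readings. Now the cap.

```bash
python3 -c "
from h import *
st();plan(.5399,-.3185,.14,-.365)"
```

```text
t 18.0 tcp [0.4382 0.0107 0.209 ] rot [-3.1403 -0.0045 -0.365 ] f [ 0.1  0.7 -1.4] gap 0.062 q [-0.1  -0.36  2.13  0.    1.37  0.27]
turn [-0.01 -0.04  0.  ] shift [4.244 5.425 1.391] q6 -0.17 yaw -0.365 rows>= 8.0
```

>>> apply_moves:
  rows:
    - [0, 0, 0, 0.6, 0.77, 0, 62]
    - [0, 0, 0, 1.2, 1.54, 0, 62]
    - [0, 0, 0, 1.8, 2.31, 0, 62]
    - [0, 0, 0, 2.4, 3.07, 0.2, 62]
    - [0, 0, 0, 3, 3.83, 0.5, 62]
    - [0, 0, 0, 3.6, 4.6, 0.8, 62]
    - [0, 0, 0, 4.1, 5.24, 1.2, 62]
    - [0, 0, 0, 4.24, 5.42, 1.38, 62]

```text
clock: 18.8
tool_pos: [0.5363, -0.3202, 0.1321]
eef_rot: [-3.14, 0.007, -0.368]
ft_force: [0.3, 1.3, -1.2]
finger_gap: 0.0624
```

>>> apply_moves:
  rows:
    - [0, 0, 0, 0, 0, 0, 62]
    - [0, 0, 0, 0, 0, 0, 62]
    - [0, 0, 0, 0, 0, 0, 62]

```text
clock: 19.1
tool_pos: [0.5383, -0.3167, 0.1383]
eef_rot: [-3.141, -0.0, -0.364]
ft_force: [0.2, -0.1, 1.3]
finger_gap: 0.062
```

```bash
python3 -c "
from h import *
import fit
w=optics.capture('wrist');cv2.imwrite('pics/w9.png',w['image'])
print(proj(w,[.5399,-.3185,.016]));print(fit.fit(w,'cap',.5399,-.3185))
st();plan(.5399,-.3185,.005,-.365)"
```

```text
[[277.29350101 204.21728618]]
(np.float64(0.5409182321356562), np.float64(-0.31785496971959815), 1970.0, 2055.125, array([278.05482234, 202.36598985]))
t 19.15 tcp [ 0.5385 -0.3168  0.1388] rot [ 3.1415e+00 -1.2000e-03 -3.6360e-01] f [ 0.2 -0.2  0.4] gap 0.0617 q [-0.62  0.14  1.79  0.    1.21 -0.25]
turn [ 0.   -0.01  0.01] shift [0.035 0.022 2.676] q6 -0.17 yaw -0.365 rows>= 3.0
```

View pics/w9.png

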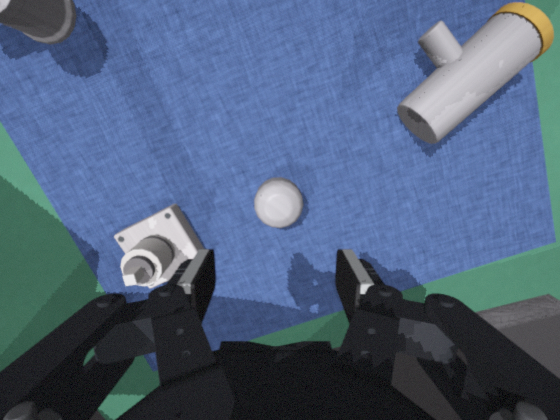

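Cap at wrist (279,202), as predicted. I'll squeeze to centre it, turn 90°, then grip.

>>> apply_moves:
  rows:
    - [0, 0, 0, 0.04, 0.02, 0.8, 62]
    - [0, 0, 0, 0.04, 0.02, 1.6, 62]
    - [0, 0, 0, 0.04, 0.02, 2.3, 62]
    - [0, 0, 0, 0.04, 0.02, 2.66, 62]
    - [0, 0, 0, 0.04, 0.02, 2.66, 62]
    - [0, 0, 0, 0.04, 0.02, 2.66, 62]

```text
clock: 19.75
tool_pos: [0.5408, -0.3199, 0.0065]
eef_rot: [3.141, -0.002, -0.364]
ft_force: [0.7, 0.1, -0.0]
finger_gap: 0.0618
```

>>> apply_moves:
  rows:
    - [0, 0, 0, 0, 0, 0, 38]
    - [0, 0, 0, 0, 0, 0, 38]
    - [0, 0, 0, 0, 0, 0, 38]
    - [0, 0, 0, 0, 0, 0, 38]
    - [0, 0, 0, 0, 0, 0, 38]
    - [0, 0, 0, 0, 0, 0, 60]
    - [0, 0, 0, 0, 0, 0, 66]
    - [0, 0, 0, 0, 0, 0, 66]
  force: 20

```text
clock: 20.55
tool_pos: [0.5398, -0.3198, 0.005]
eef_rot: [3.141, -0.0, -0.365]
ft_force: [0.1, -0.2, -0.2]
finger_gap: 0.0661
```

```bash
python3 -c "
from h import *
st();plan(.5399,-.3185,.005,1.206)"
```

```text
t 20.55 tcp [ 0.5398 -0.3198  0.005 ] rot [ 3.1415e+00 -2.0000e-04 -3.6510e-01] f [ 0.1 -0.2 -0.2] gap 0.0661 q [-0.62  0.31  1.85 -0.    0.99 -0.26]
turn [-0. -0. 15.] shift [-0.007 -0.025 -0.001] q6 1.4 yaw -1.936 rows>= 11.0
```

>>> apply_moves:
  rows:
    - [0, 0, -1.4, 0, 0, 0, 66]
    - [0, 0, -2.8, 0, 0, 0, 66]
    - [0, 0, -4.2, 0, 0, 0, 66]
    - [0, 0, -5.6, 0, 0, 0, 66]
    - [0, 0, -7, 0, 0, 0, 66]
    - [0, 0, -8.4, 0, 0, 0, 66]
    - [0, 0, -9.8, 0, 0, 0, 66]
    - [0, 0, -11.2, 0, 0, 0, 66]

```text
clock: 21.35
tool_pos: [0.5396, -0.3196, 0.0045]
eef_rot: [-3.141, 0.0, 0.814]
ft_force: [0.1, 0.0, 0.5]
finger_gap: 0.0659
```

>>> apply_moves:
  rows:
    - [0, 0, -1.4, 0, 0, 0, 66]
    - [0, 0, -2.8, 0, 0, 0, 66]
    - [0, 0, -3.8, 0, 0, 0, 66]
    - [0, 0, -3.8, 0, 0, 0, 66]
    - [0, 0, -3.8, 0, 0, 0, 66]

```text
clock: 21.85
tool_pos: [0.5396, -0.3197, 0.0046]
eef_rot: [-3.141, -0.0, 1.203]
ft_force: [0.5, 0.4, 0.3]
finger_gap: 0.0663
```

```bash
python3 -c "
from h import *
st();plan(.5399,-.3192,.005,1.206)"
```

```text
t 21.85 tcp [ 0.5396 -0.3197  0.0046] rot [-3.1413e+00 -1.0000e-04  1.2034e+00] f [0.5 0.4 0.3] gap 0.0663 q [-0.62  0.31  1.85 -0.    0.99 -1.82]
turn [-0.   -0.   -0.02] shift [ 0.011  0.002 -0.007] q6 -1.74 yaw 1.206 rows>= 1.0
```

>>> apply_moves:
  rows:
    - [0, 0, 0, 0, 0, -0.02, 38]
    - [0, 0, 0, 0, 0, -0.02, 38]
    - [0, 0, 0, 0, 0, -0.02, 38]
    - [0, 0, 0, 0, 0, -0.02, 38]
    - [0, 0, 0, 0, 0, -0.02, 38]
  force: 35

```text
clock: 22.35
tool_pos: [0.5401, -0.32, 0.0063]
eef_rot: [3.141, 0.0, 1.205]
ft_force: [0.0, -0.2, 2.6]
finger_gap: 0.0439
```

>>> apply_moves:
  rows:
    - [0, 0, 0, 0, 0, -0.3, 38]
    - [0, 0, 0, 0, 0, -1, 38]
    - [0, 0, 0, 0, 0, -2, 38]
    - [0, 0, 0, 0, 0, -3, 38]
    - [0, 0, 0, 0, 0, -3.8, 38]
    - [0, 0, 0, 0, 0, -3.8, 38]

```text
clock: 22.95
tool_pos: [0.543, -0.322, 0.2055]
eef_rot: [3.128, 0.004, 1.206]
ft_force: [0.8, -0.1, 0.2]
finger_gap: 0.0441
```

```bash
python3 -c "
from h import *
st();plan(.4372,.0106,.2,1.206)"
```

```text
t 22.95 tcp [ 0.543  -0.322   0.2055] rot [3.1275 0.0038 1.2057] f [ 0.8 -0.1  0.2] gap 0.0441 q [-0.62  0.09  1.73 -0.    1.31 -1.83]
turn [ 0.13  0.04 -0.  ] shift [ 5.458 -4.352  0.028] q6 -1.18 yaw 1.206 rows>= 7.0
```

>>> apply_moves:
  rows:
    - [0, 0, 0, 0.75, -0.6, 0, 38]
    - [0, 0, 0, 1.5, -1.2, 0, 38]
    - [0, 0, 0, 2.25, -1.8, 0, 38]
    - [0, 0, 0, 3, -2.4, 0, 38]
    - [0, 0, 0, 3.75, -3, 0, 38]
    - [0, 0, 0, 4.5, -3.6, 0, 38]
    - [0, 0, 0, 5.2, -4.15, 0, 38]
    - [0, 0, 0, 5.45, -4.35, 0, 38]

```text
clock: 23.75
tool_pos: [0.4319, 0.0153, 0.1952]
eef_rot: [-3.14, -0.0, 1.209]
ft_force: [0.5, -0.4, -0.7]
finger_gap: 0.0443
```

>>> apply_moves:
  rows:
    - [0, 0, 0, 0, 0, 0.5, 38]
    - [0, 0, 0, 0, 0, 1, 38]
    - [0, 0, 0, 0, 0, 1.7, 38]
    - [0, 0, 0, 0, 0, 2.1, 38]
    - [0, 0, 0, 0, 0, 2.3, 38]
    - [0, 0, 0, 0, 0, 2.3, 38]
    - [0, 0, 0, 0, 0, 2.3, 38]
    - [0, 0, 0, 0, 0, 2.3, 38]

```text
clock: 24.55
tool_pos: [0.4351, 0.0123, 0.0824]
eef_rot: [3.139, -0.001, 1.206]
ft_force: [0.5, -0.4, -0.9]
finger_gap: 0.0442
```

```bash
python3 -c "
from h import *
w=optics.capture('wrist');cv2.imwrite('pics/w10.png',w['image'])
st();plan(.4372,.0106,.035,1.206)"
```

```text
t 24.6 tcp [0.4351 0.0123 0.0824] rot [ 3.1388e+00 -7.0000e-04  1.2056e+00] f [-0.6 -0.4 -1.2] gap 0.0441 q [-0.1  -0.23  2.25 -0.    1.12 -1.3 ]
turn [ 0.03 -0.01 -0.  ] shift [-0.018  0.05   0.948] q6 -1.18 yaw 1.206 rows>= 1.0
```

View pics/w10.png

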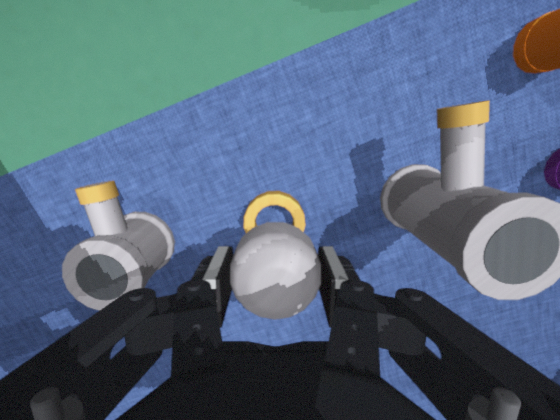

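>>> apply_moves:
  rows:
    - [0, 0, 0, -0.02, 0.05, 0.5, 38]
    - [0, 0, 0, -0.02, 0.05, 0.9, 38]
    - [0, 0, 0, -0.02, 0.05, 1.1, 38]
    - [0, 0, 0, -0.02, 0.05, 1.1, 38]
    - [0, 0, 0, -0.02, 0.05, 1.1, 38]
    - [0, 0, 0, -0.02, 0.05, 1.1, 38]

```text
clock: 25.2
tool_pos: [0.437, 0.0106, 0.0271]
eef_rot: [3.139, -0.001, 1.206]
ft_force: [0.4, -0.3, -0.6]
finger_gap: 0.0444
```

```bash
python3 -c "
from h import *
s=optics.capture('scene');crop(s,317,180,30,8,'c11s')
w=optics.capture('wrist');cv2.imwrite('pics/w11.png',w['image'])
st();plan(.4372,.0106,.0203,1.206)"
```

```text
t 25.3 tcp [0.4368 0.0106 0.027 ] rot [ 3.1395e+00 -6.0000e-04  1.2057e+00] f [ 0.1 -0.6 -1. ] gap 0.0445 q [-0.1  -0.13  2.28 -0.    0.99 -1.3 ]
turn [ 0.02 -0.01 -0.  ] shift [0.003 0.007 0.133] q6 -1.18 yaw 1.206 rows>= 1.0
```

View pics/c11s.png

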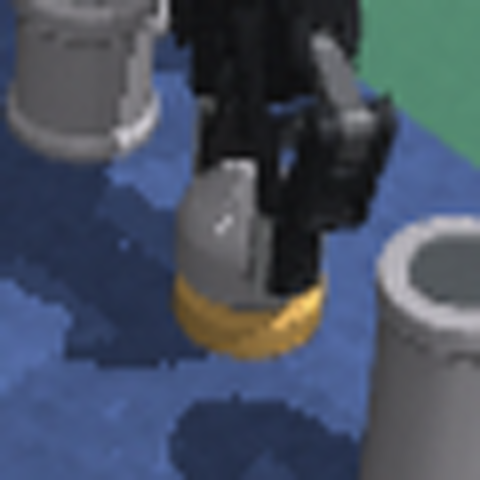

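The cap hovers right over the nut and looks concentric. Lowering gently.

>>> apply_moves:
  rows:
    - [0, 0, 0, 0, 0.01, 0.06, 38]
    - [0, 0, 0, 0, 0.01, 0.1, 38]
    - [0, 0, 0, 0, 0.01, 0.13, 38]
    - [0, 0, 0, 0, 0.01, 0.14, 38]
    - [0, 0, 0, 0, 0.01, 0.14, 38]

```text
clock: 25.8
tool_pos: [0.4365, 0.0105, 0.0202]
eef_rot: [-3.14, 0.0, 1.206]
ft_force: [-6.3, 0.7, 11.5]
finger_gap: 0.0443
```

>>> apply_moves:
  rows:
    - [0, 0, 0, 0, 0, -0.01, 38]
    - [0, 0, 0, 0, 0, -0.01, 50]
    - [0, 0, 0, 0, 0, -0.01, 58]
    - [0, 0, 0, 0, 0, -0.01, 64]
    - [0, 0, 0, 0, 0, -0.01, 64]
    - [0, 0, 0, 0, 0, -0.6, 64]
    - [0, 0, 0, 0, 0, -1.5, 64]
    - [0, 0, 0, 0, 0, -2.5, 64]

```text
clock: 26.6
tool_pos: [0.4349, 0.0106, 0.1436]
eef_rot: [-3.138, 0.001, 1.206]
ft_force: [1.7, 0.0, 0.3]
finger_gap: 0.064
```

>>> apply_moves:
  rows:
    - [0, 0, 0, 0, 0, -1, 64]
    - [0, 0, 0, 0, 0, -1.2, 64]
    - [0, 0, 0, 0, 0, -1.2, 64]

```text
clock: 26.9
tool_pos: [0.4379, 0.0103, 0.2066]
eef_rot: [3.136, -0.002, 1.206]
ft_force: [0.1, 0.4, -0.1]
finger_gap: 0.0641
```

```bash
python3 -c "
from h import *
s=optics.capture('scene');crop(s,317,180,30,8,'c12s',[circ(s,.4372,.0106,.014,.024),circ(s,.4372,.0106,.014,.023),circ(s,.4372,.0106,0.034,.023)])
w=optics.capture('wrist');cv2.imwrite('pics/w12.png',w['image'])
st()
hub=np.array([.6858,.035]);end=np.array([.7127,-.0638]);d=hub-end;yaw=np.arctan2(d[1],d[0]);u=d/np.hypot(*d);print(np.hypot(*d),yaw)
o=hub-.045*u;g=o+.008*u;print(o,g)
plan(g[0],g[1],.2,yaw+np.pi/2)"
```

```text
t 27.0 tcp [0.4356 0.0105 0.2022] rot [-3.1394e+00  6.0000e-04  1.2056e+00] f [-0.3  1.   0.3] gap 0.0643 q [-0.1  -0.36  2.14 -0.    1.36 -1.3 ]
0.10239653314443806 1.83662011044738
[ 0.69762169 -0.00841944] [ 0.69552006 -0.00070043]
turn [-0.02  0.02  8.97] shift [1.647 4.937 0.033] q6 -0.27 yaw 0.266 rows>= 7.0
```

View pics/c12s.png

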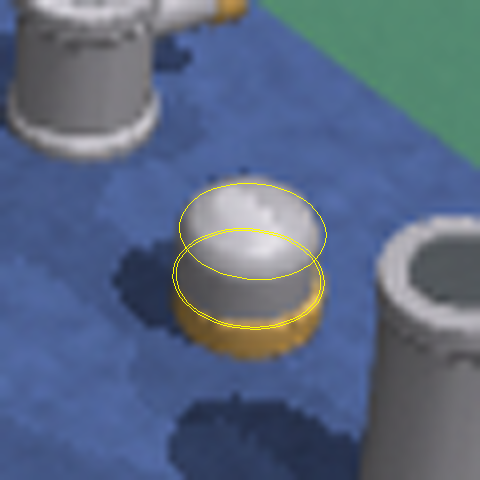

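View pics/w12.png

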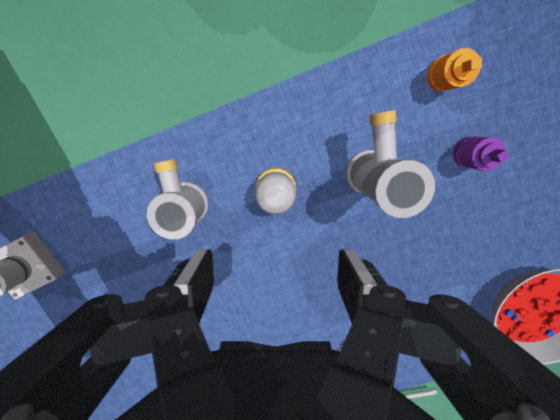

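The cap is dome up and concentric on the nut in the scene view (crop centre about 247 against 249 for the nut). Now the lever.

>>> apply_moves:
  rows:
    - [0, 0, 1.3, 0.24, 0.72, 0, 42]
    - [0, 0, 2.6, 0.48, 1.44, 0, 42]
    - [0, 0, 3.9, 0.72, 2.16, 0, 42]
    - [0, 0, 5.2, 0.96, 2.88, 0, 42]
    - [0, 0, 6.5, 1.2, 3.6, 0, 42]
    - [0, 0, 7.8, 1.42, 4.3, 0.4, 42]
    - [0, 0, 8.97, 1.64, 4.93, 1, 42]
    - [0, 0, 8.97, 1.64, 4.93, 1.3, 42]

```text
clock: 27.8
tool_pos: [0.6952, -0.0011, 0.1303]
eef_rot: [-3.138, 0.009, 0.265]
ft_force: [-1.2, -0.4, -1.5]
finger_gap: 0.0422
```

>>> apply_moves:
  rows:
    - [0, 0, 0, 0, 0, 0, 42]
    - [0, 0, 0, 0, 0, 0, 42]
    - [0, 0, 0, 0, 0, 0, 42]
    - [0, 0, 0, 0, 0, 0, 42]

```text
clock: 28.2
tool_pos: [0.6962, -0.0009, 0.1413]
eef_rot: [3.14, -0.003, 0.267]
ft_force: [0.3, 0.7, 0.1]
finger_gap: 0.0418
```

```bash
python3 -c "
from h import *
w=optics.capture('wrist');cv2.imwrite('pics/w13.png',w['image'])
import pickle;pickle.dump(w,open('w13.pkl','wb'))
print(proj(w,[[.6858,.035,.018],[.7127,-.0638,.014]]))
st();plan(.6955,-.0007,.02,1.837+1.571)"
```

```text
[[274.05959041 162.52061509]
 [274.12019585 263.81787189]]
t 28.25 tcp [ 0.6963 -0.0009  0.1412] rot [ 3.1405e+00 -3.1000e-03  2.6660e-01] f [-0.5  0.1  0.7] gap 0.042 q [-0.08  0.29  1.62 -0.    1.23 -0.34]
turn [ 0.01 -0.03  0.  ] shift [-0.021 -0.012  2.423] q6 -0.27 yaw 0.266 rows>= 3.0
```

View pics/w13.png

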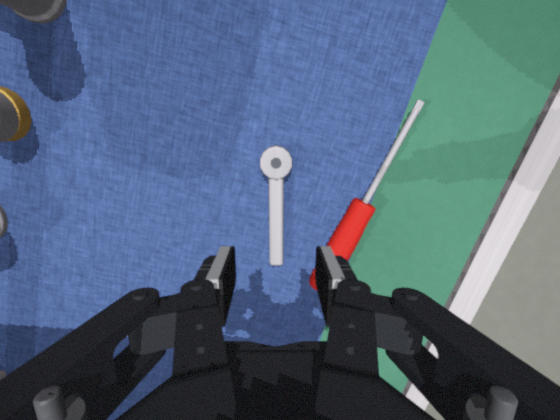

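```bash
python3 -c "
from h import *
import pickle
w=pickle.load(open('w13.pkl','rb'))
h=back(w,(276,162.3),.018)[0];e=back(w,(276,265),.014)[0];d=(h-e)[:2];print(h,e,np.hypot(*d),np.arctan2(d[1],d[0]))
u=d/np.hypot(*d);o=h[:2]-.045*u;g=o+.008*u;print(o,g);plan(g[0],g[1],.007,np.arctan2(d[1],d[0])-np.pi/2)"
```

```text
[0.68743943 0.03565141 0.018     ] [ 0.71488271 -0.06456981  0.014     ] 0.10391066439925134 1.8380717654893823
[ 0.69932413 -0.00775082] [ 6.97211295e-01 -3.48680238e-05]
turn [ 0.01 -0.03 -0.01] shift [ 0.015 -0.016  2.684] q6 -0.27 yaw 0.267 rows>= 3.0
```

>>> apply_moves:
  rows:
    - [0, 0, 0, 0.01, -0.01, 0.8, 42]
    - [0, 0, 0, 0.01, -0.01, 1.6, 42]
    - [0, 0, 0, 0.01, -0.01, 2.3, 42]
    - [0, 0, 0, 0.01, -0.01, 2.68, 42]
    - [0, 0, 0, 0.01, -0.01, 2.7, 42]
    - [0, 0, 0, 0.01, -0.01, 2.7, 42]

```text
clock: 28.85
tool_pos: [0.6972, -0.0004, 0.0053]
eef_rot: [3.141, -0.002, 0.266]
ft_force: [-0.1, 0.1, 0.1]
finger_gap: 0.0418
```

```bash
python3 -c "
from h import *
st();plan(.6972,-.00003,.006,.267)"
```

```text
t 28.85 tcp [ 6.972e-01 -4.000e-04  5.300e-03] rot [ 3.141e+00 -1.800e-03  2.664e-01] f [-0.1  0.1  0.1] gap 0.0418 q [-0.08  0.44  1.68 -0.    1.03 -0.34]
turn [ 0.01 -0.02 -0.01] shift [ 0.003 -0.007 -0.014] q6 -0.27 yaw 0.267 rows>= 1.0
```

>>> apply_moves:
  rows:
    - [0, 0, 0, 0, 0, -0.02, 5]
    - [0, 0, 0, 0, 0, -0.02, 5]
    - [0, 0, 0, 0, 0, -0.02, 5]
    - [0, 0, 0, 0, 0, -0.02, 5]
    - [0, 0, 0, 0, 0, -0.02, 5]
    - [0, 0, 0, 0, 0, -0.02, 5]
  force: 40

```text
clock: 29.45
tool_pos: [0.6984, -0.0005, 0.008]
eef_rot: [3.14, -0.005, 0.266]
ft_force: [0.1, -0.8, 6.7]
finger_gap: 0.0122
```

>>> apply_moves:
  rows:
    - [0, 0, 0, 0, 0, -0.3, 5]
    - [0, 0, 0, 0, 0, -0.8, 5]
    - [0, 0, 0, 0, 0, -1.6, 5]
    - [0, 0, 0, 0, 0, -2.2, 5]
    - [0, 0, 0, 0, 0, -2.5, 5]
    - [0, 0, 0, 0, 0, -2.5, 5]
    - [0, 0, 0, 0, 0, -2.5, 5]

```text
clock: 30.15
tool_pos: [0.6954, -0.0003, 0.1287]
eef_rot: [-3.141, 0.002, 0.266]
ft_force: [0.4, 0.5, -1.1]
finger_gap: 0.0124
```

```bash
python3 -c "
from h import *
w=optics.capture('wrist');cv2.imwrite('pics/w14.png',w['image'])
st()
T=np.array([.458,.1185]);S=np.array([.4157,-.0971]);l=(T-S)/np.hypot(*(T-S));b=np.array([l[1],-l[0]])
o=T+.1*b;g=o+.0085*l;print(o,g,np.arctan2(b[1],b[0]))
plan(g[0],g[1],.13,np.arctan2(b[1],b[0]))"
```

```text
t 30.2 tcp [ 6.948e-01 -2.000e-04  1.275e-01] rot [-3.1403  0.0035  0.2663] f [-0.1 -0.1 -0.8] gap 0.0122 q [-0.08  0.3   1.63  0.    1.22 -0.34]
[0.55612918 0.09924738] [0.55776566 0.10758836] -0.193735842188997
turn [-0.    0.04  4.39] shift [-2.077 -2.802 -0.04 ] q6 0.38 yaw -0.194 rows>= 4.0
```

View pics/w14.png

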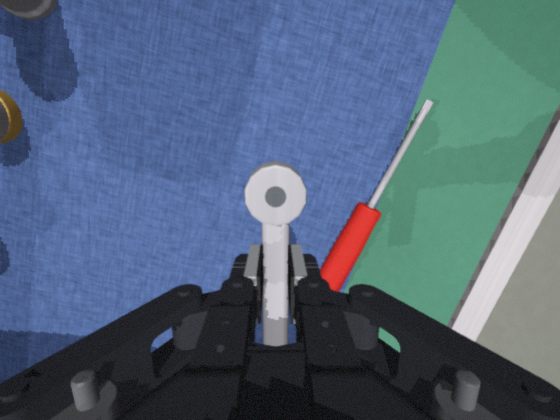

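>>> apply_moves:
  rows:
    - [0, 0, 1, -0.45, -0.6, 0, 5]
    - [0, 0, 2, -0.9, -1.2, 0, 5]
    - [0, 0, 3, -1.35, -1.8, 0, 5]
    - [0, 0, 3.8, -1.75, -2.35, 0, 5]
    - [0, 0, 4.38, -2.08, -2.8, 0, 5]
    - [0, 0, 4.38, -2.08, -2.8, 0, 5]
    - [0, 0, 4.38, -2.08, -2.8, 0, 5]
    - [0, 0, 4.38, -2.08, -2.8, 0, 5]

```text
clock: 31.0
tool_pos: [0.5591, 0.1069, 0.1288]
eef_rot: [3.141, 0.001, -0.192]
ft_force: [-1.0, -0.2, -0.4]
finger_gap: 0.0124
```

>>> apply_moves:
  rows:
    - [0, 0, 0, 0, 0, 0.6, 5]
    - [0, 0, 0, 0, 0, 1.2, 5]
    - [0, 0, 0, 0, 0, 1.8, 5]
    - [0, 0, 0, 0, 0, 2.1, 5]
    - [0, 0, 0, 0, 0, 2.1, 5]
    - [0, 0, 0, 0, 0, 2.1, 5]

```text
clock: 31.6
tool_pos: [0.5599, 0.1071, 0.0254]
eef_rot: [-3.141, -0.001, -0.193]
ft_force: [0.6, 0.5, -0.6]
finger_gap: 0.0125
```

```bash
python3 -c "
from h import *
w=optics.capture('wrist');cv2.imwrite('pics/w15.png',w['image'])
print(proj(w,[[.5567,.1077,.03]]))
st();plan(.5578,.1076,.008,-.1937)"
```

```text
[[268.80866897 264.519585  ]]
t 31.65 tcp [0.5606 0.1073 0.0264] rot [-3.1409e+00 -2.4000e-03 -1.9260e-01] f [ 0.1  0.8 -0.5] gap 0.0128 q [ 0.1   0.17  1.98 -0.    1.    0.29]
turn [-0.01 -0.02  0.01] shift [-0.057  0.004  0.367] q6 0.38 yaw -0.194 rows>= 1.0
```

View pics/w15.png

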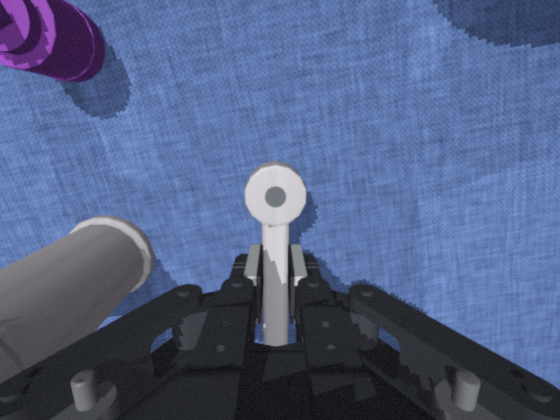

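>>> apply_moves:
  rows:
    - [0, 0, 0, -0.05, 0, 0.2, 5]
    - [0, 0, 0, -0.05, 0, 0.3, 5]
    - [0, 0, 0, -0.05, 0, 0.34, 5]
    - [0, 0, 0, -0.05, 0, 0.36, 5]
    - [0, 0, 0, -0.05, 0, 0.36, 5]

```text
clock: 32.15
tool_pos: [0.5562, 0.1079, 0.008]
eef_rot: [3.141, 0.002, -0.192]
ft_force: [-6.1, -0.8, 8.7]
finger_gap: 0.0123
```

>>> apply_moves:
  rows:
    - [0, 0, 0, 0.02, 0, 0, 5]
    - [0, 0, 0, 0.02, 0, 0, 18]
    - [0, 0, 0, 0.02, 0, 0, 28]
    - [0, 0, 0, 0.02, 0, 0, 36]
    - [0, 0, 0, 0.02, 0, 0, 36]
    - [0, 0, 0, 0.02, 0, -0.5, 36]
    - [0, 0, 0, 0.02, 0, -1.3, 36]
    - [0, 0, 0, 0.02, 0, -2.3, 36]

```text
clock: 32.95
tool_pos: [0.5556, 0.1074, 0.1205]
eef_rot: [3.14, 0.005, -0.192]
ft_force: [1.9, 0.4, -0.1]
finger_gap: 0.0361
```

>>> apply_moves:
  rows:
    - [0, 0, 0, 0.5, 0, -0.9, 36]
    - [0, 0, 0, 1, 0, -1.8, 36]
    - [0, 0, 0, 1.5, 0, -2.2, 36]
    - [0, 0, 0, 2.2, 0, -2.2, 36]
    - [0, 0, 0, 2.2, 0, -2.2, 36]

```text
clock: 33.45
tool_pos: [0.6686, 0.0856, 0.2324]
eef_rot: [-3.141, -0.003, -0.194]
ft_force: [-0.2, -0.2, -1.6]
finger_gap: 0.0362
```

```bash
python3 -c "
from h import *
import pickle,fit
w=optics.capture('wrist');cv2.imwrite('pics/w16.png',w['image'])
s=optics.capture('scene');cv2.imwrite('pics/s16.png',s['image'])
c=optics.capture('top');cv2.imwrite('pics/t16.png',c['image'])
pickle.dump((w,s,c),open('cs16.pkl','wb'));st()"
```

```text
t 33.6 tcp [0.6647 0.0866 0.2305] rot [ 3.1411e+00  2.5000e-03 -1.9250e-01] f [-0.2  0.7  1.1] gap 0.0359 q [0.05 0.17 1.6  0.   1.37 0.24]
```

View pics/w16.png

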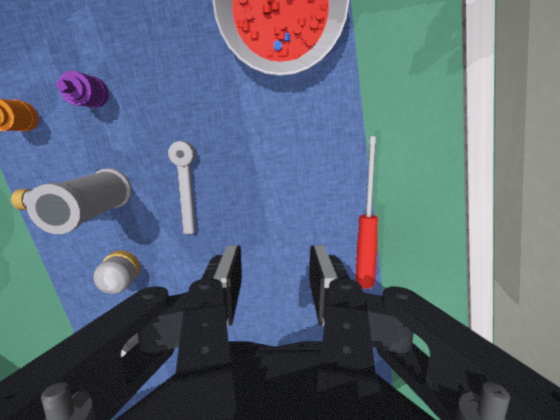

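View pics/s16.png

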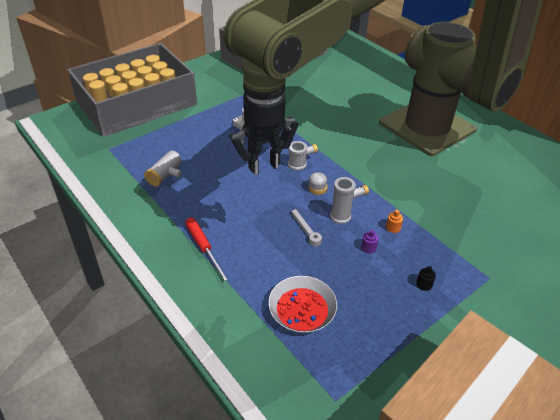

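View pics/t16.png

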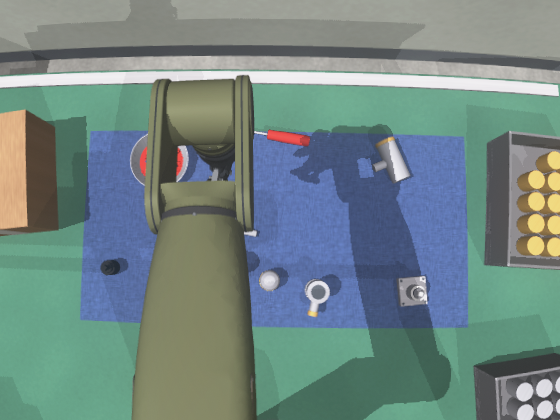

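```bash
python3 - <<'E'
from h import *
import pickle
w,s,c=pickle.load(open('cs16.pkl','rb'))
a=crop(s,307,228,25,16,'l16s');b=crop(w,184,194,50,8,'l16w')[::,:]
cv2.imwrite('pics/lw.png',np.hstack([cv2.resize(a,(400,400)),cv2.resize(b,(400,400))]))
a=crop(c,413,290,25,16,'x');b=crop(s,317,182,20,16,'x')
cv2.imwrite('pics/cc.png',np.hstack([cv2.resize(a,(400,400)),cv2.resize(b,(400,400))]))
E
```

```text
(no output)
```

View pics/lw.png

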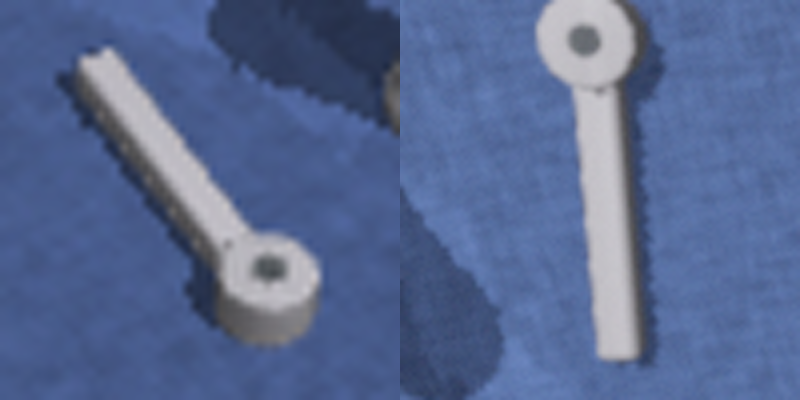

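View pics/cc.png

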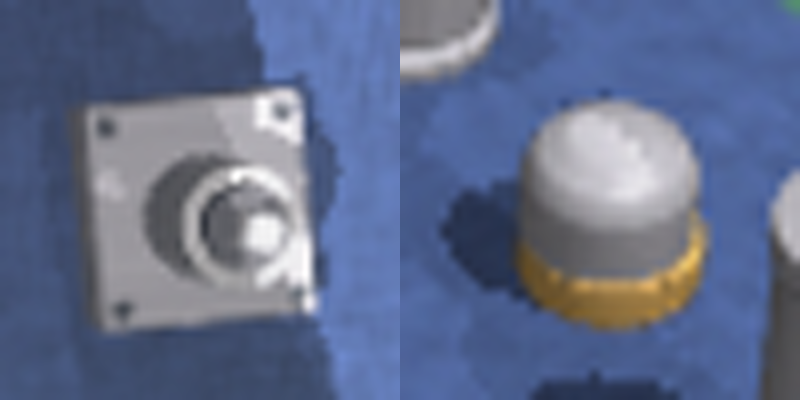

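```bash
python3 - <<'E'
from h import *
import pickle
w,s,c=pickle.load(open('cs16.pkl','rb'))
T=np.array([.458,.1185]);S=np.array([.4157,-.0971]);l=(T-S)/np.hypot(*(T-S));b=np.array([l[1],-l[0]])
for n,i,h,e in(('scene',s,(315.25,236),(293.5,209.25)),('wrist',w,(179.5,153.5),(186.75,232.5))):
    h=back(i,h,.018)[0,:2];e=back(i,e,.014)[0,:2];d=h-e;o=h-.045*d/np.hypot(*d)
    print(n,h,e,np.hypot(*d),'ang err deg',np.degrees(np.arctan2(d[1],d[0])-np.arctan2(l[1],l[0])),'o',o,'behind',(o-T)@b,'side',(o-T)@l)
print('cart',back(c,(417.6,293.1),.056),'blk',back(c,(412.75,290.75),.02))
crop(w,117,270,25,16,'capw',[circ(w,.4372,.0106,.014,.024),circ(w,.4372,.0106,.034,.023),circ(w,.4372,.0106,.0,.024)])
E
```

```text
scene [0.56248674 0.14491736] [0.54365487 0.04389414] 0.10276346900231832 ang err deg 0.5408620661802982 o [0.55424029 0.10067941] behind 0.09787073750515073 side 0.0010415761823557854
wrist [0.56381555 0.14471842] [0.54324206 0.04445956] 0.10234796620289802 ang err deg -0.4960845257772588 o [0.55476987 0.10063695] behind 0.09839858686680812 side 0.0011018686415425608
cart [[ 0.41332547 -0.31974607  0.056     ]] blk [[ 0.41568269 -0.32017325  0.02      ]]
```

View pics/capw.png

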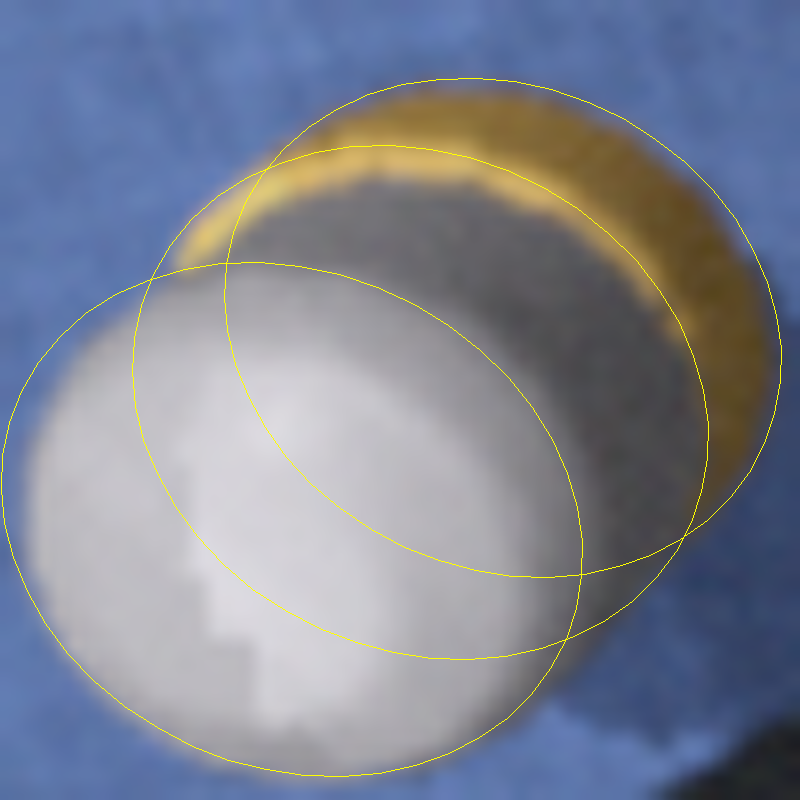

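```bash
python3 - <<'E'
from h import *
import pickle
w,s,c=pickle.load(open('cs16.pkl','rb'))
print(back(c,(417.6,293.1),.056),back(c,(420.25,293.5),.076))
E
```

```text
[[ 0.41332547 -0.31974607  0.056     ]] [[ 0.41412943 -0.31906036  0.076     ]]
```

```bash
python3 - <<'E'
from h import *
import pickle
w,s,c=pickle.load(open('cs16.pkl','rb'))
print(back(s,(247.4,102.6),.076))
st(); print(workorder.job_done())
E
```

```text
[[ 0.41543619 -0.3200306   0.076     ]]
t 33.6 tcp [0.6647 0.0866 0.2305] rot [ 3.1411e+00  2.5000e-03 -1.9250e-01] f [-0.2  0.7  1.1] gap 0.0359 q [0.05 0.17 1.6  0.   1.37 0.24]
the job is handed in; nothing more can be done
None
```

I set out all four parts in the order asked and handed the job in at 33.6 s. The arm was clear of everything and the gripper was empty.

Last checks from the camera pictures:

| Part | Result |
|---|---|
| Cartridge | Upright on the block. The two cameras disagree slightly: the scene camera puts it within 1 mm of the block's middle, the top camera about 2 mm off in x. |
| Brass nut | Flat on the bench, within about 1 mm of the midpoint between the taps. |
| Domed cap | Dome up and square on the nut, concentric to about 1 mm by eye. In the wrist picture the visible brass rim is slightly uneven. |
| Lever | Flat, its middle 98 mm behind the tall tap and 1 mm to the side. It is parallel to the tap line within 0.5°: the scene camera reads +0.5°, the wrist camera −0.5°. The hub end points away from the short tap. |

The dish, spare tap and screwdriver look unmoved in the final pictures; I compared those by eye and did not measure them. The wrist force I read stayed under about 15 N throughout.

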